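Shake up a settled jar of pigment on the hand-cranked jar shaker

TASK

The pigment in the dark-lidded jar has settled. Stand the jar upright in the cup of the hand-cranked shaker, then turn the crank three full turns clockwise (seen from above, as the yellow arrow shows) at an even, unhurried pace, a few seconds a turn, keeping hold of the handle past the heavy point of each turn so that the spring never flings it round. Let go with the handle back in its slack rest position, pointing away from the cup, with the jar still standing in the cup and the things round about left where they are.

Things in the scene. Friction and masses are not known exactly. Their poses are not given: they have to be found in the camera images.
- pigment_jar: clear screw-top jar of pale pigment with a dark lid, 70 mm in diameter, 86 mm tall, about 0.33 kg, loose, standing on the 4 mm black mat to the right of the shaker. The lid, the top 11 mm, is 65 mm across, and the jar is 66 to 68 mm across just below it: grip it there from above. Origin: centre of its underside; z up.
- cup_floor (a point): centre of the inner floor of the shaker's round grey cup, 43 mm above the table. Cup: 30 mm deep, 78 mm inside at the floor, 86 mm inside and 94 mm outside at its flared rim. It rides on a carriage that the crank drives to and fro (40 mm stroke); with the crank at rest it is 121 mm from the crank axis, its nearest. z up; x along the shaker, from crank to spring.
- crank_handle (a point): centre line of the crank's upright wooden handle at mid height, 105 mm above the table. The handle is 26 mm in diameter, 53 mm tall (72 to 125 mm above the table), spins freely on its pin and goes round a level circle of 70 mm radius about crank_axis. It can be pinched from above at any yaw and carried round without turning the fingers.
- crank_axis (a point): fixed point on the crank's upright axis, 105 mm above the table, level with crank_handle; x points along the shaker, from crank to cup and spring; z up. The shaker is fixed to the table; base 318 x 120 mm, from 48 mm behind this axis to 270 mm ahead.
- crank (a joint): crank angle, rad, growing clockwise from above, 6.28 a turn, no limit. 0 and each full turn: rest, handle pointing away from the cup, spring slack; starts within 0.6 of it. Takes about 11 N at the handle near 2.2 rad past rest; spring fullest at 3.14; then it pushes the handle on, up to 7 N near 4.1. Stays put if let go within 0.7 rad of rest; elsewhere it springs away.
- sand_tin: open tin of sand, 90 mm in diameter, 62 mm tall, bystander at the right behind the jar. Origin: centre of its underside.
- dropper: brown dropper bottle, 33 mm in diameter, 102 mm tall, bystander behind the right end of the shaker. Origin: centre of its underside.
- tape_roll: roll of cream tape lying flat, 98 mm in diameter, 25 mm tall, bystander behind the right end of the shaker. Origin: centre of its underside.
Not all that is in view belongs to the job. What is shaped like the pigment_jar but red is not meant.

How it is judged (in metres and radians):
On the way, in this order (a step that is already met when the one before it is completed fails the run):
1. the jar stands in the cup, let go, with the crank still near its rest position (horizontal distance between pigment_jar and cup_floor below 0.01 m and z of pigment_jar in the frame of cup_floor below 0.006 m and angle between pigment_jar's own z axis and vertical below 0.15 rad and contact force between the fingers and pigment_jar below 0.3 N and value of joint crank between -1 and 1 rad), for 0.2 s.
2. one full turn, the jar in the cup (value of joint crank above 5.8 rad and horizontal distance between pigment_jar and cup_floor below 0.012 m).
3. two full turns, the jar in the cup (value of joint crank above 12.1 rad and horizontal distance between pigment_jar and cup_floor below 0.012 m).
At the end, for the whole second after the job is handed in: the crank has made three turns and stands still at rest, within 0.65 rad (37 degrees) of the handle pointing straight away from the cup; the jar stands upright (within 0.15 rad) and still on the cup's floor, within 10 mm of its centre; tin, dropper bottle and tape have moved less than 20 mm (value of joint crank between 18.2 and 19.5 rad and velocity of joint crank between -0.1 and 0.1 rad/s and horizontal distance between pigment_jar and cup_floor below 0.01 m and z of pigment_jar in the frame of cup_floor between -0.004 and 0.006 m and angle between pigment_jar's own z axis and vertical below 0.15 rad and linear speed of pigment_jar below 0.02 m/s and distance of each of sand_tin, dropper, tape_roll from where it was at the start of the episode below 0.02 m); the robot touches nothing.
It fails at once if the crank flies round: it turns faster than 7 rad/s, or back faster than 4 rad/s (velocity of joint crank above 7 rad/s or velocity of joint crank below -4 rad/s).
It fails at once if the jar is tipped over (more than 0.6 rad) (angle between pigment_jar's own z axis and vertical above 0.6 rad).
It fails at once if a bystander is knocked away by more than 20 mm (distance of any of sand_tin, dropper, tape_roll from where it was at the start of the episode above 0.02 m).
It also fails if it takes over 72 s, if anything falls off the work surface, if the arm or the gripper's body presses on something with over 40 N, if the wrist force passes 120 N, or if a joint passes its speed limit or range.

ROBOT

A 6-joint arm with a two-finger parallel gripper is mounted at the origin on a cart in front of the work surface, level with it; the furniture and walls round the work are solid. World frame = base frame: x ahead of the robot, y to its left, z up, the work surface at z = 0. Lengths are in mm, angles in rad, forces in N, time in s.
With the tool pointing down it reaches from about 275 to 1000 mm from the base axis. Payload 8.4 kg.
Tool frame: the origin (TCP) lies at the very end of the fingers, on their centre line; the grasp point (between the pads) lies 19 mm behind it; z points along the fingers, y is the direction in which the jaws open and shut (so a half turn about z gives the same grasp; the last joint's range is limited). The gripper opens to 85 mm and grips with 20 to 120 N. Pads are 22 mm wide; open, the fingers measure 114 mm over their backs; the gripper's body (76 mm by 85 mm) begins 54 mm behind the grasp point. The pads swing forward as they close: fully open they stand 13 mm farther back than shut.
Start: joints at [1.223, 0.353, 1.633, -0, 1.155, -0.002], TCP at [211.842, 588.006, 193.681] pointing down, gripper open.
Joint ranges: [-2.63, 2.63], [-0.92, 2.1], [0.06, 2.66], [-1.3, 4.44], [0, 2.69], [-3.02, 3.02]. Speed limits (rad/s): [2.22, 2.22, 2.79, 3.14, 3.14, 3.14].

INTERFACE

Orientations are given as [roll, pitch, yaw] about the fixed x, y, z axes, in that order (R = Rz(yaw) Ry(pitch) Rx(roll)).
In Python, from rig import r gives the robot as it stands.
- The arm moves only by the tool jog_arm, never from a script. Its argument "moves" is a list of rows, each an object with "grip": the gripper command: -1 is fully open, 1 is shut, values between are in proportion; "translation": the shift along the tool's x, y, z in m, a list of three; "twist": the turn, a rotation vector about the tool's x, y, z in rad, a list of three. In form: [{"grip": grip, "translation": [dx, dy, dz], "twist": [ax, ay, az]}, ...]. A call has 1 to 10 rows; each row shifts and turns the commanded pose from where the row before left it, along the tool's axes as they then stand; what a row does not reach is not made up. A row lasts 1/12 s, in which the tool goes at most 41.7 mm and 7.16 degrees, less where a joint would pass 70% of its speed; a pose out of reach is approached as far as the arm can. A call with a gripper value outside its range is refused whole. The fingers move at their own pace and stop on an object; "squeeze" is the grip in N (left out, the last holds). Time passes only in rows, so rows that do not move let the fingers close. It gives the time, the measured TCP pose, the force and the opening at its end, in the units of the state.
- r.sense(): the state, without advancing time (a new reading comes with each control period).
- r.grab_frame(name): name is "side" or "top"; returns (picture, depth): 420x560x3 uint8, red, green, blue; 420x560 float32, mm along the optical axis (not along the pixel's ray), 0 where there is no reading.
- r.calibration(name): a dict with "fx", "fy", "cx", "cy" (pixels), "R" (3x3) and "t" (3): a world point X has camera coordinates R X + t. Camera axes: x right, y down, z forward; pixel columns grow to the right and rows downward; lengths in mm; the calibration is good to about 2 mm. A picture is of the moment at which its call begins. calibration takes no time and is no camera call.
- r.sign_off(): hands the job in, once; it reports no verdict.
The state is a dict: "clock": time; "qpos": joint angles; "qvel": joint speeds; "joint_efforts": joint torques, N m; "eef_pos": TCP position; "tcp_rot": TCP orientation; "contact_force": force on the tool from outside, world axes, zero at the start; "wrist_torque": the same for the moment, N m; "opening": opening from 0.0 (shut) to 1.0 (fully open).
Only numpy, scipy, OpenCV 4.12 (cv2) and the standard library are available. Lean on these libraries where they do the work, as an engineer would, in place of code of your own. Each camera call takes 0.05 s, during which the arm holds its last target.

## Working session

There is one attempt and no reset: what is moved stays moved. The work goes in short steps, Python scripts to look and compute and a tool call to move; the robot and the scene stay as the last step left them, time stands still between calls to the robot, and variables do not carry over. Pictures are saved under pics/ and viewed, and the job is handed in when it is done.

Besides the shell and the picture viewer there is one more tool, called after "Call:" in YAML: its name, and indented under it one key for each argument. jog_arm: Moves the arm, as the interface text tells. Its arguments: {"type":"object","properties":{"moves":{"type":"array"},"squeeze":{"type":"number"}},"required":["moves"]}

```bash
ls; mkdir -p pics
python3 - <<'E'
from rig import r
import cv2, numpy as np
print(r.sense())
for n in("side","top"):
    p,d=r.grab_frame(n); cv2.imwrite(f"pics/{n}0.png",p[:,:,::-1]); np.savez(f"{n}0.npz",p=p,d=d)
    c=r.calibration(n); print(n,c)
E
```

```text
pics
{'clock': 0.0, 'qpos': array([ 1.22258689e+00,  3.53672526e-01,  1.63413660e+00, -1.95613575e-05,
        1.15517342e+00, -2.39822768e-03]), 'qvel': array([-0.00019009,  0.0004406 ,  0.00035225, -0.000143  ,  0.00074223,
       -0.00041113]), 'joint_efforts': array([-1.34717287e-03, -6.05256200e+01, -3.42066371e+01, -4.64428820e-05,
        9.56946169e-03, -5.43084511e-08]), 'eef_pos': array([211.67710438, 587.50754241, 192.94542855]), 'tcp_rot': array([-3.14020272e+00,  1.45516844e-05,  2.79578936e+00]), 'contact_force': array([ 0.06116711, -0.08394501,  0.22172718]), 'wrist_torque': array([-0.01412209, -0.01448629, -0.0029753 ]), 'opening': 0.9953055651780597}
side {'fx': 404.9633091989994, 'fy': 404.9633091989994, 'cx': 283.96740764054283, 'cy': 208.4543909599697, 'R': array([[ 0.88397376, -0.46734967,  0.01321623],
       [-0.28336652, -0.55803271, -0.77993776],
       [ 0.37187874,  0.68569948, -0.62571753]]), 't': array([-548.13646638,  139.14344205,  829.41220687])}
top {'fx': 403.20833692135466, 'fy': 403.20833692135466, 'cx': 280.96819257414353, 'cy': 205.67797188430367, 'R': array([[ 0.01723037, -0.99979079, -0.01102248],
       [-0.99112972, -0.01562609, -0.13197618],
       [ 0.13177633,  0.01319871, -0.9911916 ]]), 't': array([-172.15062902,  552.72090902, 1127.84839086])}
```

View pics/side0.png

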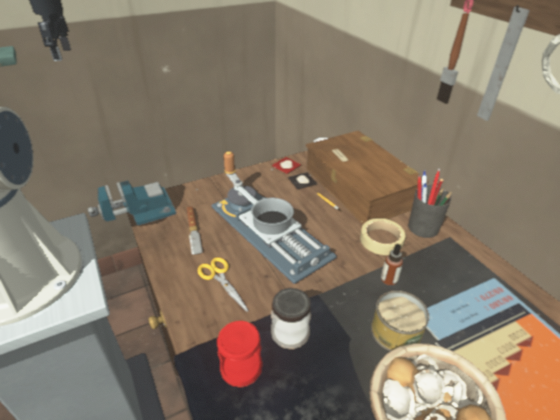

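View pics/top0.png

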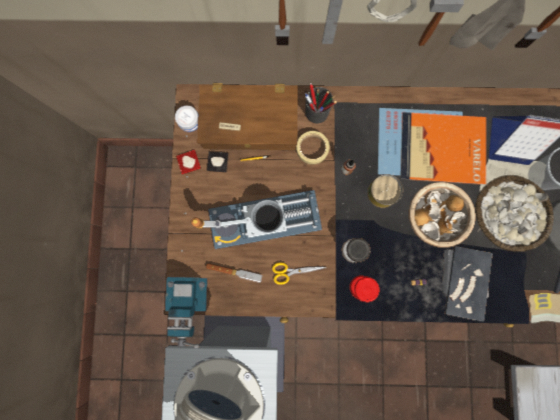

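```bash
cat > h.py <<'E'
import numpy as np, cv2
from rig import r
def cloud(n,d):
    c=r.calibration(n); v,u=np.indices(d.shape)
    P=np.stack([(u-c['cx'])/c['fx']*d,(v-c['cy'])/c['fy']*d,d],-1)
    W=(P-c['t'])@c['R']
    W[d<=0]=np.nan
    return W
def proj(n,X):
    c=r.calibration(n); q=np.asarray(X)@c['R'].T+c['t']
    return np.stack([q[...,0]/q[...,2]*c['fx']+c['cx'],q[...,1]/q[...,2]*c['fy']+c['cy']],-1)
def ray(n,u,v,z):
    c=r.calibration(n); o=-c['R'].T@c['t']; d=c['R'].T@np.array([(u-c['cx'])/c['fx'],(v-c['cy'])/c['fy'],1])
    return o+d*(z-o[2])/d[2]
E
python3 - <<'E'
from h import *
for n,pts in (("top",dict(jar=(356,250),red=(366,288),cup=(267,216),handle=(197,223),tin=(386,191),drop=(349,167),tape=(313,136),table=(200,250),mat=(400,250),black=(360,215))),("side",dict(jar=(291,300),red=(240,335),cup=(272,218),handle=(229,157),tin=(400,312),drop=(396,250)))):
    f=np.load(n+"0.npz"); W=cloud(n,f['d'])
    for k,(u,v) in pts.items(): print(n,k,W[v,u].round(1))
f=np.load("top0.npz")['p']; cv2.imwrite("pics/topc.png",cv2.resize(f[170:310,180:400],None,fx=3.6,fy=3.6,interpolation=cv2.INTER_CUBIC)[:,:,::-1])
f=np.load("side0.npz")['p']; cv2.imwrite("pics/sidec.png",cv2.resize(f[140:390,190:430],None,fx=2.4,fy=2.4,interpolation=cv2.INTER_CUBIC)[:,:,::-1])
E
```

```text
top jar [ 430.5 -368.5   91.1]
top red [ 330.3 -394.1   93. ]
top cup [ 523.9 -123.8   45.5]
top handle [494.1  58.6 121.4]
top tin [ 601.  -462.9   47.8]
top drop [ 663.4 -353.4   74.4]
top tape [ 775.1 -256.2    1.6]
top table [425.1  72.9   0.8]
top mat [ 435.  -512.5    0.7]
top black [ 535.7 -396.2    3.8]
side jar [ 434.9 -372.9   90.4]
side red [ 332.6 -396.    90.5]
side cup [ 526.1 -118.6   44.5]
side handle [495.5  50.2 120.9]
side tin [ 610.4 -454.9   47.9]
side drop [ 669.2 -361.7   92.5]
```

View pics/topc.png

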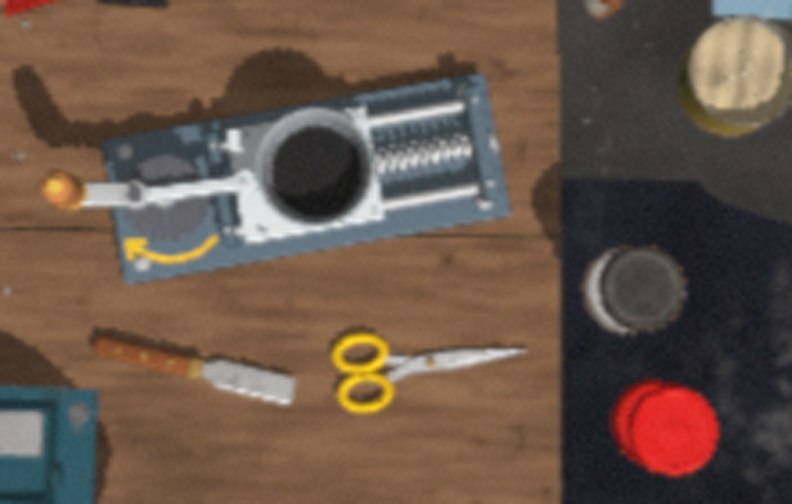

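View pics/sidec.png

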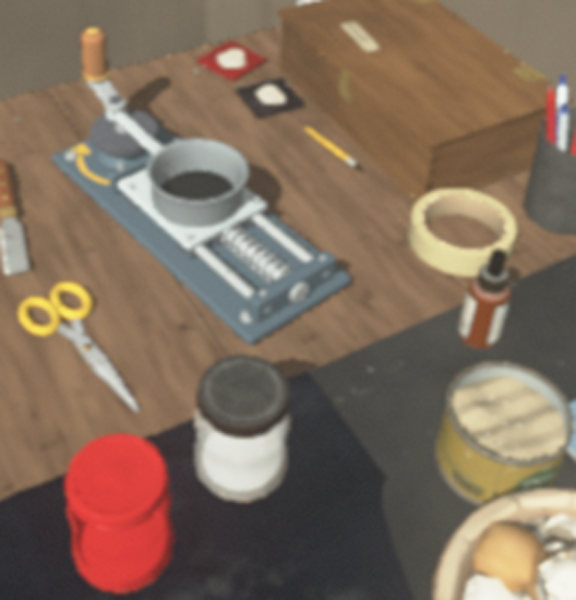

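```bash
cat > m.py <<'E'
from h import *
from scipy.optimize import least_squares
def fit(P,rad,c0):
    # boundary-hull based circle: robust fit of fixed radius to convex hull
    h=cv2.convexHull(P[:,:2].astype(np.float32))[:,0]
    # resample
    s=least_squares(lambda c:np.hypot(*(h-c[:2]).T)-rad,c0,loss='soft_l1')
    f=least_squares(lambda c:np.hypot(*(h-c[:2]).T)-c[2],[*s.x,rad],loss='soft_l1')
    return s.x.round(1),f.x.round(1),len(P)
if __name__=="__main__":
  for n in("top","side"):
    f=np.load(n+"0.npz"); W=cloud(n,f['d'])
    def sel(c,R,z0,z1):
        m=(np.hypot(W[...,0]-c[0],W[...,1]-c[1])<R)&(W[...,2]>z0)&(W[...,2]<z1); return W[m]
    for k,c,R,z0,z1,rad in (("jar",(432,-370),55,84,98,32.5),("red",(331,-395),55,84,98,32.5),("cup",(525,-120),65,66,80,47),("handle",(495,55),30,117,132,13),("tin",(606,-458),60,55,72,45),("tape",(770,-256),70,18,33,49),("drop",(666,-357),35,95,112,8)):
        P=sel(c,R,z0,z1)
        if len(P)>5: print(n,k,*fit(P,rad,c),"z med",np.median(P[:,2]).round(1))
    # floor cup
    P=sel((525,-120),25,30,60); print("floor",np.median(P[:,2]),len(P))
    # base
    hsv=cv2.cvtColor(f['p'],cv2.COLOR_RGB2HSV)
    m=((hsv[...,0]>95)&(hsv[...,0]<118)&(hsv[...,1]>70)).astype(np.uint8)
    lo=proj(n,np.array([525,-90,20.]))
    mm=(np.abs(W[...,0]-525)<140)&(np.abs(W[...,1]+90)<240)&(W[...,2]>6)&(W[...,2]<40)&(m>0)
    P=W[mm]; print("base z pct",np.percentile(P[:,2],[5,25,50,75,95]).round(1),len(P))
    rr=cv2.minAreaRect(P[:,:2].astype(np.float32)); print(rr)
    o=f['p'].copy(); o[mm]=[255,0,0]; cv2.imwrite(f"pics/base_{n}.png",cv2.resize(o[130:320,160:420],None,fx=3,fy=3)[:,:,::-1])
E
python3 m.py
```

```text
top jar [ 432.5 -373.2] [ 432.4 -372.9   31.7] 451 z med 89.9
top red [ 328.  -395.3] [ 327.9 -395.2   31.8] 471 z med 89.8
top cup [ 521.2 -122.7] [ 521.3 -123.6   45.9] 248 z med 73.1
top handle [497.8  65.8] [498.   65.2  11.9] 68 z med 124.0
top tin [ 604.6 -459.7] [ 604.3 -459.8   44.1] 135 z med 63.2
top tape [ 746.2 -253.1] [ 769.6 -256.8   67.4] 279 z med 25.2
top drop [ 668.4 -355. ] [ 672.9 -355.     5.2] 16 z med 100.8
floor 44.600061190149894 238Traceback (most recent call last):
  File "m.py", line 25, in <module>
    P=W[mm]; print("base z pct",np.percentile(P[:,2],[5,25,50,75,95]).round(1),len(P))
                                ~~~~~~~~~~~~~^^^^^^^^^^^^^^^^^^^^^^^^
    return _quantile_unchecked(
        a, q, axis, out, overwrite_input, method, keepdims, weights)
    return _ureduce(a,
                    func=_quantile_ureduce_func,
    ...<5 lines>...
                    overwrite_input=overwrite_input,
                    method=method)
    r = func(a, **kwargs)
    result = _quantile(arr,
                       quantiles=q,
    ...<2 lines>...
                       out=out,
                       weights=wgt)
    slices_having_nans = np.isnan(arr[-1, ...])
                                  ~~~^^^^^^^^^
IndexError: index -1 is out of bounds for axis 0 with size 0
```

```bash
sed -i 's/mm=(np.abs.*$/mm=(np.abs(W[...,0]-525)<140)\&(np.abs(W[...,1]+90)<240)\&(W[...,2]>9)\&(W[...,2]<62)/; s/\[5,25,50,75,95\]/[5,25,50,75,95]/' m.py
python3 m.py
python3 - <<'E'
from h import *
f=np.load("top0.npz");W=cloud("top",f['d'])
for u,v in((305,227),(290,228),(250,240),(216,240),(215,212),(314,228)): print(W[v,u].round(1),cv2.cvtColor(f['p'][v:v+1,u:u+1],cv2.COLOR_RGB2HSV).ravel())
E
```

```text
top jar [ 432.5 -373.2] [ 432.4 -372.9   31.7] 451 z med 89.9
top red [ 328.  -395.3] [ 327.9 -395.2   31.8] 471 z med 89.8
top cup [ 521.2 -122.7] [ 521.3 -123.6   45.9] 248 z med 73.1
top handle [497.8  65.8] [498.   65.2  11.9] 68 z med 124.0
top tin [ 604.6 -459.7] [ 604.3 -459.8   44.1] 135 z med 63.2
top tape [ 746.2 -253.1] [ 769.6 -256.8   67.4] 279 z med 25.2
top drop [ 668.4 -355. ] [ 672.9 -355.     5.2] 16 z med 100.8
floor 44.600061190149894 238
base z pct [13.5 16.7 24.1 43.2 52.1] 4091
((523.4915161132812, -96.23442077636719), (462.9773254394531, 277.2258605957031), 89.93734741210938)
side jar [ 431.5 -376.7] [ 431.7 -376.8   32. ] 1006 z med 89.6
side red [ 327.4 -398.6] [ 327.4 -398.8   32. ] 1270 z med 89.5
side cup [ 520.9 -126.2] [ 520.8 -126.3   46.7] 358 z med 72.4
side handle [497.6  61.6] [496.7  60.8  11.5] 61 z med 123.0
side tin [ 603.8 -462.1] [ 603.7 -462.2   44.6] 502 z med 61.7
side tape [ 748.7 -252.9] [ 769.4 -255.9   68.8] 591 z med 24.7
side drop [ 674.7 -356.9] [ 672.7 -358.8    5.7] 35 z med 99.5
floor 44.098839899228054 207
base z pct [14.1 16.6 31.8 42.9 56.5] 5015
((476.80816650390625, -109.66532897949219), (199.34474182128906, 349.7577819824219), 11.51137638092041)
[ 496.6 -233.8   16.1] [103  55 129]
[ 493.1 -190.2   14. ] [102  35 144]
[456.  -74.9  19.9] [102  55 131]
[454.2  23.4  21.9] [ 22 178 221]
[535.5  29.2  23.3] [ 90   2 110]
[ 494.3 -260.2   13.3] [102  31 150]
```

View pics/base_top.png

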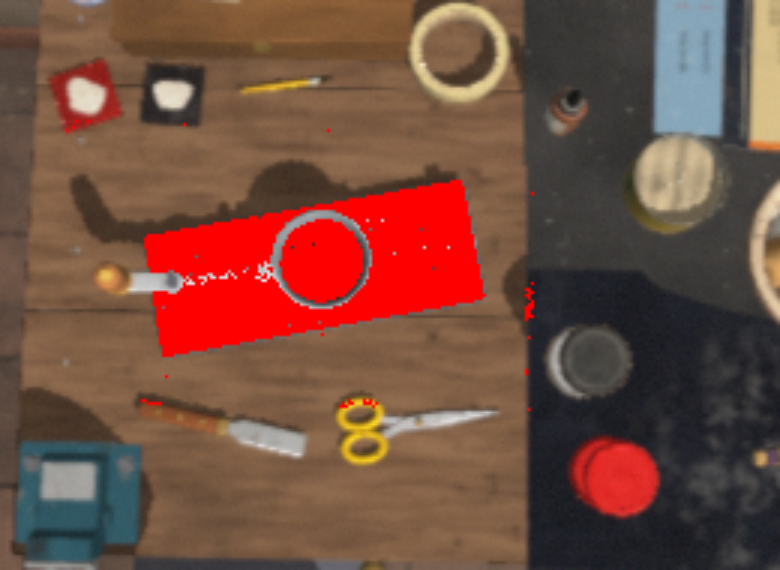

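Run:
```python
from h import *
J=[];
for n in("top","side"):
    f=np.load(n+"0.npz"); W=cloud(n,f['d'])
    mm=((np.abs(W[...,0]-525)<140)&(np.abs(W[...,1]+90)<240)&(W[...,2]>8)&(W[...,2]<30)).astype(np.uint8)
    mm=cv2.morphologyEx(mm,cv2.MORPH_OPEN,np.ones((3,3)))
    k,l,s,c=cv2.connectedComponentsWithStats(mm); i=1+np.argmax(s[1:,4]); P=W[l==i]
    P=P[np.isfinite(P).all(1)]
    rr=cv2.minAreaRect(P[:,:2].astype(np.float32)); print(n,rr, len(P))
    print(cv2.boxPoints(rr).round(1).tolist())
```

```text
top ((485.781982421875, -119.78160095214844), (52.374549865722656, 316.7740783691406), 11.105865478515625) 871
[[429.6000061035156, 30.600000381469727], [490.6000061035156, -280.20001220703125], [542.0, -270.20001220703125], [481.0, 40.70000076293945]]
side ((517.3818969726562, -116.87156677246094), (120.51824951171875, 319.452392578125), 11.272039413452148) 1810
[[427.1000061035156, 28.0], [489.5, -285.29998779296875], [607.7000122070312, -261.70001220703125], [545.2999877929688, 51.599998474121094]]
```

Candidates for the jar:
- Dark-lidded clear jar: top (356,250), side (291,318).
- Red jar: top (366,288), side (240,352).
- Sand tin: top (386,191).

I choose the dark-lidded clear jar. The crop shows a dark lid over pale pigment, with the lid at about (432,-375,90). The estimates from both views are:
- Cup: about (521,-124.5).
- Handle: about (497.6,63.5).
- Crank axis: about (496.5,-6), with shaker x pointing along (0.195,-0.981).

I'll turn to yaw π and move over.

Call:
jog_arm:
  moves:
    - {"grip": -1,"translation": [0,0,0],"twist": [0,0,-0.1153]}
    - {"grip": -1,"translation": [0,0,0],"twist": [0,0,-0.1153]}
    - {"grip": -1,"translation": [0,0,0],"twist": [0,0,-0.1153]}
    - {"grip": -1,"translation": [-0.019,-0.0325,0],"twist": [0,0,0]}
    - {"grip": -1,"translation": [-0.019,-0.0325,0],"twist": [0,0,0]}
    - {"grip": -1,"translation": [-0.019,-0.0325,0],"twist": [0,0,0]}
    - {"grip": -1,"translation": [-0.019,-0.0325,0],"twist": [0,0,0]}
    - {"grip": -1,"translation": [-0.019,-0.0325,0],"twist": [0,0,0]}
    - {"grip": -1,"translation": [-0.019,-0.0325,0],"twist": [0,0,0]}
    - {"grip": -1,"translation": [-0.019,-0.0325,0],"twist": [0,0,0]}
  squeeze: 60

```text
clock: 0.93
eef_pos: [345.2, 358.7, 193.5]
tcp_rot: [-3.141, -0.0, -3.141]
contact_force: [0.8, 0.6, 0.5]
opening: 0.998
```

Call:
jog_arm:
  moves:
    - {"grip": -1,"translation": [-0.019,-0.0325,0],"twist": [0,0,0]}
    - {"grip": -1,"translation": [-0.019,-0.0325,0],"twist": [0,0,0]}
    - {"grip": -1,"translation": [-0.019,-0.0325,0],"twist": [0,0,0]}
    - {"grip": -1,"translation": [-0.019,-0.0325,0],"twist": [0,0,0]}
    - {"grip": -1,"translation": [-0.019,-0.0325,0],"twist": [0,0,0]}
    - {"grip": -1,"translation": [-0.019,-0.0325,0],"twist": [0,0,0]}
    - {"grip": -1,"translation": [-0.019,-0.0325,0],"twist": [0,0,0]}
    - {"grip": -1,"translation": [-0.019,-0.0325,0],"twist": [0,0,0]}

```text
clock: 1.6
eef_pos: [497.3, 98.7, 193.6]
tcp_rot: [3.142, -0.0, -3.142]
contact_force: [0.8, -0.1, 0.3]
opening: 0.999
```

Call:
jog_arm:
  moves:
    - {"grip": -1,"translation": [0.005,-0.0365,0],"twist": [0,0,0]}
    - {"grip": -1,"translation": [0.005,-0.0365,0],"twist": [0,0,0]}
    - {"grip": -1,"translation": [0.005,-0.0365,0],"twist": [0,0,0]}
    - {"grip": -1,"translation": [0.005,-0.0365,0],"twist": [0,0,0]}
    - {"grip": -1,"translation": [0.005,-0.0365,0],"twist": [0,0,0]}
    - {"grip": -1,"translation": [0.005,-0.0365,0],"twist": [0,0,0]}
    - {"grip": -1,"translation": [0.005,-0.0365,0],"twist": [0,0,0]}
    - {"grip": -1,"translation": [0.005,-0.0365,0],"twist": [0,0,0]}
    - {"grip": -1,"translation": [0.005,-0.0365,0],"twist": [0,0,0]}
    - {"grip": -1,"translation": [0.005,-0.0365,0],"twist": [0,0,0]}

```text
clock: 2.43
eef_pos: [446.1, -266.2, 193.6]
tcp_rot: [3.141, -0.0, 3.142]
contact_force: [0.9, 0.4, 0.2]
opening: 0.999
```

Call:
jog_arm:
  moves:
    - {"grip": -1,"translation": [0.005,-0.0365,0],"twist": [0,0,0]}
    - {"grip": -1,"translation": [0.005,-0.0365,0],"twist": [0,0,0]}
    - {"grip": -1,"translation": [0.005,-0.0355,0],"twist": [0,0,0]}
    - {"grip": -1,"translation": [0,0,0.03],"twist": [0,0,0]}
    - {"grip": -1,"translation": [0,0,0.03],"twist": [0,0,0]}
    - {"grip": -1,"translation": [0,0,0],"twist": [0,0,0]}
    - {"grip": -1,"translation": [0,0,0],"twist": [0,0,0]}

```text
clock: 3.02
eef_pos: [430.7, -372.0, 132.4]
tcp_rot: [3.139, -0.003, 3.141]
contact_force: [0.6, -0.3, 0.2]
opening: 1.0
```

Run:
```python
from h import *
print(r.sense()['eef_pos'], r.sense()['qpos'])
for n,(a,b,c,d) in (("top",(200,300,300,420)),("side",(230,380,200,400))):
    p,dd=r.grab_frame(n); np.savez(n+"1.npz",p=p,d=dd); cv2.imwrite(f"pics/{n}1.png",cv2.resize(p[a:b,c:d],None,fx=4 if n=="side" else 5,fy=4 if n=="side" else 5)[:,:,::-1])
```

```text
[ 430.69119296 -371.99678258  132.4369989 ] [-7.15048509e-01  3.36197053e-01  1.80869003e+00  1.24848191e-05
  1.00092248e+00 -2.28574511e+00]
```

View pics/top1.png

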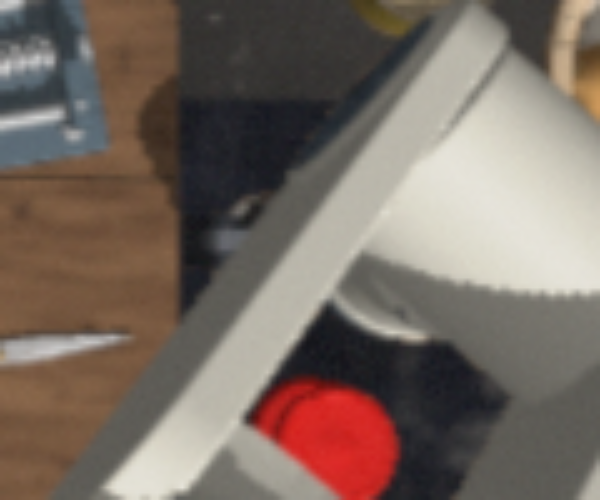

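View pics/side1.png

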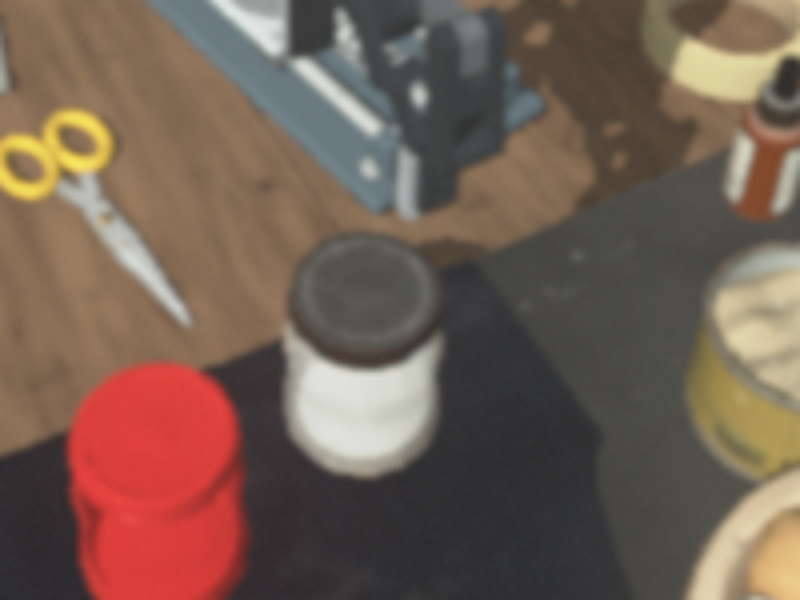

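Run:
```python
from h import *
for dy in(-50,0,50): print(proj("side",np.array([430.7,-372+dy,132.4])), proj("side",np.array([430.7,-372+dy,144])))
f=np.load("side1.npz"); W=cloud("side",f['d'])
m=(W[...,2]>118)&(W[...,2]<180)&(np.abs(W[...,1]+372)<70)&(np.abs(W[...,0]-431)<40)
P=W[m]; 
for s in(-1,1):
    Q=P[(P[:,1]+372)*s>0]; print(len(Q),Q.min(0) if len(Q) else'', Q.max(0) if len(Q) else '')
p=f['p']; cv2.imwrite("pics/side1b.png",cv2.resize(p[150:350,200:400],None,fx=3,fy=3)[:,:,::-1])
```

```text
[304.67074519 306.40299458] [305.01880549 301.56310683]
[289.0600552  283.91057132] [289.21376217 279.07483963]
[275.0098865  263.66660122] [275.0055658  258.85865228]
0  
0
```

View pics/side1b.png

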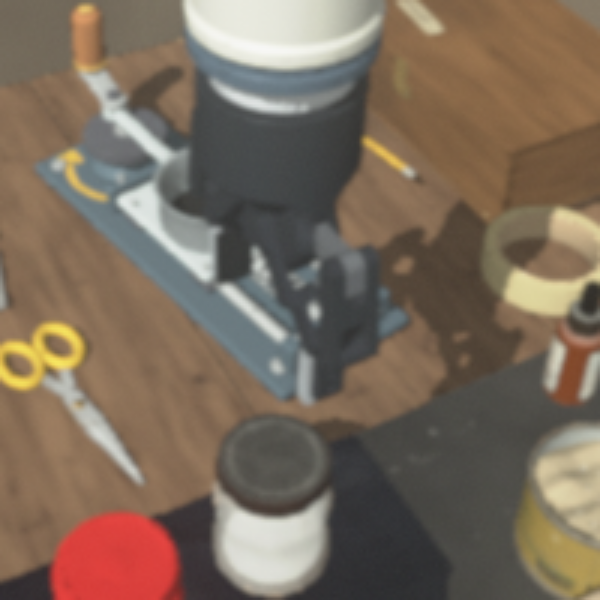

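Run:
```python
from h import *
f=np.load("side1.npz"); W=cloud("side",f['d'])
for u,v in((276,232),(276,238),(276,242),(301,275),(301,280),(308,270),(303,283),(318,260)): print(u,v,f['d'][v,u],W[v,u].round(1))
print(proj("side",W[[280],[301]]))
print(proj("side",np.array([[431.,-420,145],[431,-325,145],[431,-372,150]])))
```

```text
276 232 632.0559 [ 429.2 -328.5  210.4]
276 238 640.65 [ 429.4 -328.2  197.3]
276 242 646.1742 [ 429.4 -328.1  188.5]
301 275 566.6184 [ 420.9 -421.8  207.9]
301 280 574.5659 [ 421.8 -421.2  196.4]
308 270 533.5398 [ 419.  -441.5  238.1]
303 283 581.3974 [ 425.6 -421.1  187.8]
318 260 555.7936 [ 443.5 -427.5  232.4]
[[301. 280.]]
[[304.55426486 300.11940929]
 [275.97801091 259.53498886]
 [289.46130911 276.4650227 ]]
```

Run:
```python
from h import *
print(r.sense()['eef_pos'],r.sense()['clock'])
p,d=r.grab_frame("side"); np.savez("side2.npz",p=p,d=d); W=cloud("side",d)
cv2.imwrite("pics/side2.png",cv2.resize(p[150:350,200:400],None,fx=3,fy=3)[:,:,::-1])
for v in range(232,300,4): print(v,W[v,276].round(0),W[v,301].round(0))
```

```text
[ 432.63039597 -373.15318825  135.00147473] 3.1167
232 [ 428. -331.  213.] [ 424. -411.  279.]
236 [ 428. -330.  204.] [ 426. -409.  269.]
240 [ 429. -328.  193.] [ 564. -186.   17.]
244 [ 501. -187.   33.] [ 429. -404.  249.]
248 [ 496. -197.   31.] [ 424. -413.  251.]
252 [ 497. -196.   18.] [ 422. -417.  248.]
256 [ 492. -206.   18.] [ 420. -420.  244.]
260 [ 486. -218.   20.] [ 421. -420.  236.]
264 [ 483. -224.   14.] [nan nan nan]
268 [ 484. -221.   -1.] [ 421. -421.  221.]
272 [ 478. -233.    0.] [nan nan nan]
276 [ 476. -237.   -6.] [ 421. -422.  205.]
280 [ 469. -251.   -1.] [ 421. -422.  198.]
284 [ 463. -262.    1.] [ 510. -283.   -1.]
288 [ 459. -270.   -1.] [ 503. -294.    1.]
292 [ 454. -279.   -0.] [ 459. -365.   89.]
296 [ 416. -354.   91.] [ 455. -371.   88.]
```

View pics/side2.png

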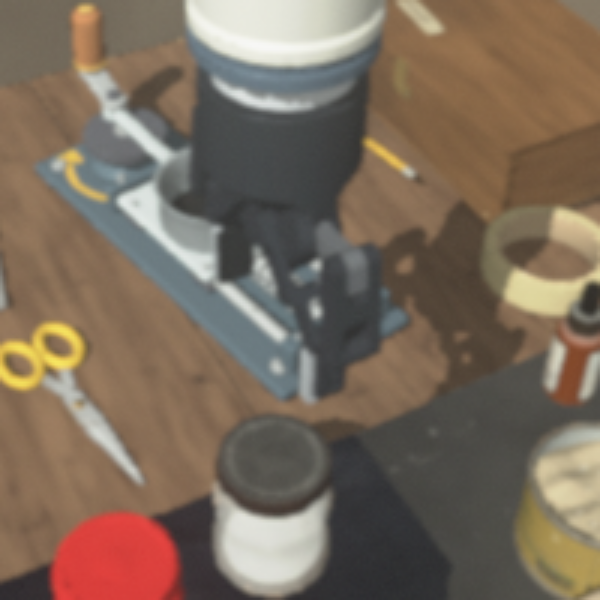

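The side view shows the open finger tips at side (276,243) and (302,284), which works out to about z 187. The stated TCP z is 135, and the 13 mm swing doesn't cover the gap. I'll close the fingers in the air to see where the tips really end.

Call:
jog_arm:
  moves:
    - {"grip": 1,"translation": [0,0,0],"twist": [0,0,0]}
    - {"grip": 1,"translation": [0,0,0],"twist": [0,0,0]}
    - {"grip": 1,"translation": [0,0,0],"twist": [0,0,0]}
    - {"grip": 1,"translation": [0,0,0],"twist": [0,0,0]}
    - {"grip": 1,"translation": [0,0,0],"twist": [0,0,0]}
    - {"grip": 1,"translation": [0,0,0],"twist": [0,0,0]}

```text
clock: 3.67
eef_pos: [432.0, -373.0, 133.8]
tcp_rot: [-3.141, 0.0, -3.141]
contact_force: [-0.2, 0.5, -1.0]
opening: 0.139
```

Run:
```python
from h import *
s=r.sense();print(s['eef_pos'],s['clock'],s['opening'])
p,d=r.grab_frame("side"); np.savez("side3.npz",p=p,d=d); W=cloud("side",d)
cv2.imwrite("pics/side3.png",cv2.resize(p[150:350,200:400],None,fx=3,fy=3)[:,:,::-1])
m=(np.abs(W[...,0]-432)<60)&(np.abs(W[...,1]+373)<70)&(W[...,2]>110)&(W[...,2]<240)
v,u=np.nonzero(m)
P=W[m];i=np.argsort(P[:,2])[:12]; print(np.c_[u[i],v[i],P[i].round()])
print(proj("side",s['eef_pos']))
```

```text
[ 431.98365251 -372.99435689  133.83557262] 3.6667 0.13872253500715442
[[ 291.  273.  427. -384.  172.]
 [ 285.  265.  426. -366.  173.]
 [ 290.  273.  425. -384.  173.]
 [ 284.  265.  424. -366.  174.]
 [ 283.  265.  422. -366.  174.]
 [ 285.  264.  426. -365.  175.]
 [ 289.  273.  423. -385.  175.]
 [ 288.  273.  421. -385.  176.]
 [ 289.  272.  423. -384.  176.]
 [ 286.  270.  421. -378.  176.]
 [ 287.  271.  421. -381.  176.]
 [ 290.  272.  424. -385.  176.]]
[290.0761279  283.46048026]
```

View pics/side3.png

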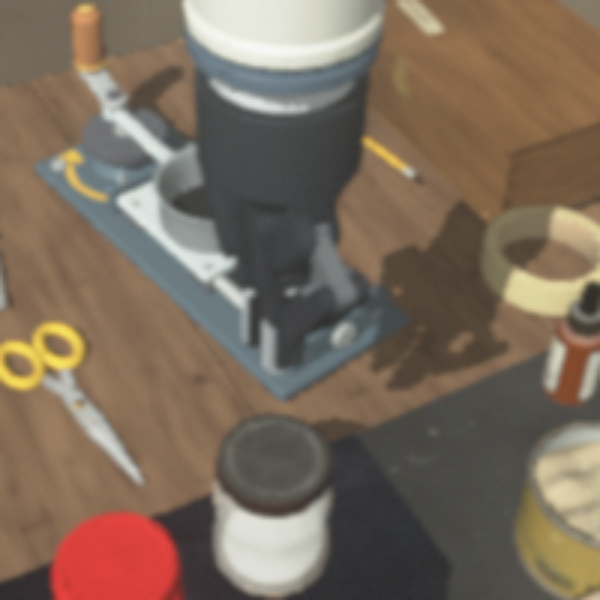

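Run:
```python
from h import *
for z in (134,150,160,172,180): print(z,proj("side",np.array([[421.,-384,z],[421,-366,z],[443,-375,z]])).round(1).tolist())
f=np.load("side3.npz"); W=cloud("side",f['d'])
for v in range(255,280): print(v,[int(x) for x in f['d'][v,280:296:2]])
```

```text
134 [[287.3, 290.6], [282.0, 282.8], [296.7, 281.8]]
150 [[287.5, 283.9], [282.1, 276.1], [297.0, 275.1]]
160 [[287.6, 279.6], [282.2, 271.8], [297.2, 270.8]]
172 [[287.8, 274.3], [282.3, 266.5], [297.5, 265.5]]
180 [[287.9, 270.7], [282.3, 262.9], [297.7, 262.0]]
255 [865, 611, 614, 616, 579, 579, 579, 565]
256 [861, 612, 616, 617, 581, 580, 580, 566]
257 [856, 615, 618, 620, 588, 582, 582, 567]
258 [858, 615, 619, 619, 593, 580, 588, 568]
259 [855, 617, 617, 600, 594, 595, 591, 565]
260 [851, 618, 619, 600, 595, 597, 592, 567]
261 [850, 619, 620, 605, 596, 598, 594, 568]
262 [847, 620, 622, 604, 597, 599, 593, 572]
263 [847, 622, 625, 606, 599, 602, 594, 593]
264 [845, 621, 624, 606, 599, 600, 595, 595]
265 [839, 844, 627, 610, 601, 604, 596, 597]
266 [839, 837, 840, 610, 602, 606, 597, 597]
267 [834, 836, 836, 610, 606, 605, 599, 599]
268 [833, 833, 833, 612, 604, 608, 601, 602]
269 [833, 833, 834, 613, 606, 608, 603, 602]
270 [833, 831, 830, 616, 610, 611, 602, 602]
271 [835, 830, 830, 829, 609, 614, 605, 605]
272 [850, 828, 825, 826, 609, 613, 607, 608]
273 [844, 834, 827, 824, 612, 615, 611, 818]
274 [845, 846, 827, 822, 822, 823, 823, 821]
275 [838, 841, 829, 0, 820, 821, 818, 820]
276 [836, 842, 835, 823, 818, 819, 818, 819]
277 [837, 836, 838, 824, 819, 0, 816, 815]
278 [832, 834, 835, 837, 819, 814, 815, 814]
279 [834, 834, 830, 834, 822, 815, 812, 809]
```

Shut, the tips sit at side (288,273), about z 172, while the reported TCP z is 134. So the visible fingers end about 38 mm above the reported TCP. XY agrees. I'll descend open in stages, which is safe whichever value is right, and check force and picture as I go.

Call:
jog_arm:
  moves:
    - {"grip": -1,"translation": [0,0,0],"twist": [0,0,0]}
    - {"grip": -1,"translation": [0,-0.002,0],"twist": [0,0,0]}
    - {"grip": -1,"translation": [0,0,0],"twist": [0,0,0]}
    - {"grip": -1,"translation": [0,0,0],"twist": [0,0,0]}
    - {"grip": -1,"translation": [0,0,0],"twist": [0,0,0]}
    - {"grip": -1,"translation": [0,0,0.01],"twist": [0,0,0]}
    - {"grip": -1,"translation": [0,0,0.01],"twist": [0,0,0]}
    - {"grip": -1,"translation": [0,0,0.01],"twist": [0,0,0]}
    - {"grip": -1,"translation": [0,0,0.01],"twist": [0,0,0]}
    - {"grip": -1,"translation": [0,0,0.01],"twist": [0,0,0]}

```text
clock: 4.55
eef_pos: [431.5, -374.7, 82.1]
tcp_rot: [3.141, -0.001, -3.141]
contact_force: [0.0, -0.1, -0.5]
opening: 0.998
```

Call:
jog_arm:
  moves:
    - {"grip": -1,"translation": [0,0,0.01],"twist": [0,0,0]}
    - {"grip": -1,"translation": [0,0,0.01],"twist": [0,0,0]}
    - {"grip": -1,"translation": [0,0,0.008],"twist": [0,0,0]}
    - {"grip": -1,"translation": [0,0,0],"twist": [0,0,0]}

```text
clock: 4.88
eef_pos: [431.0, -374.1, 53.6]
tcp_rot: [3.14, -0.002, -3.141]
contact_force: [-0.5, 0.2, -0.1]
opening: 1.001
```

Run:
```python
from h import *
s=r.sense();print(s['eef_pos'],s['clock'],s['opening'],s['contact_force'])
p,d=r.grab_frame("side"); np.savez("side4.npz",p=p,d=d); W=cloud("side",d)
cv2.imwrite("pics/side4.png",cv2.resize(p[200:360,220:380],None,fx=3.7,fy=3.7)[:,:,::-1])
```

```text
[ 430.99643896 -374.14021738   53.62772968] 4.8833 1.0014376507088063 [-0.5035741   0.18081201 -0.10744044]
```

View pics/side4.png

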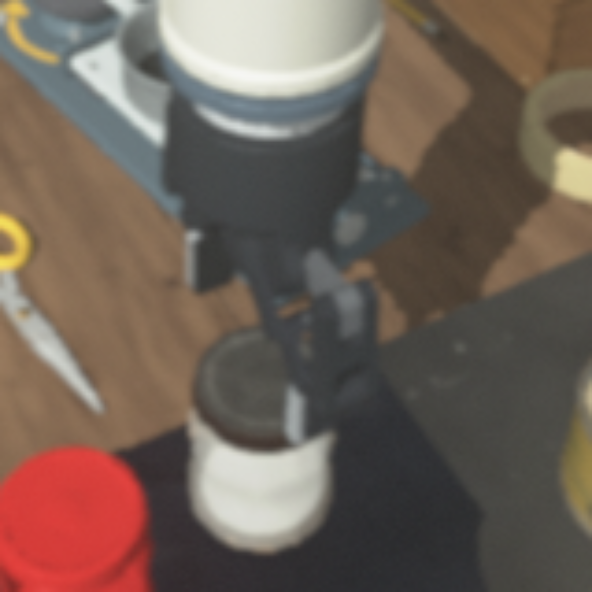

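The picture confirms it. With reported z 54, the right fingertip is still near lid height at crop (297,440), and the fingers straddle the jar with no contact force. I'll go on down.

Call:
jog_arm:
  moves:
    - {"grip": -1,"translation": [0,0,0.008],"twist": [0,0,0]}
    - {"grip": -1,"translation": [0,0,0.008],"twist": [0,0,0]}
    - {"grip": -1,"translation": [0,0,0.008],"twist": [0,0,0]}
    - {"grip": -1,"translation": [0,0,0],"twist": [0,0,0]}

```text
clock: 5.27
eef_pos: [431.1, -374.3, 30.0]
tcp_rot: [3.14, -0.002, -3.142]
contact_force: [-0.7, 1.3, -0.2]
opening: 0.997
```

Call:
jog_arm:
  moves:
    - {"grip": -1,"translation": [0,0,0.008],"twist": [0,0,0]}
    - {"grip": -1,"translation": [0,0,0.008],"twist": [0,0,0]}
    - {"grip": -1,"translation": [0,0,0.006],"twist": [0,0,0]}
    - {"grip": -1,"translation": [0,0,0],"twist": [0,0,0]}

```text
clock: 5.6
eef_pos: [431.1, -374.3, 8.2]
tcp_rot: [3.14, -0.002, -3.142]
contact_force: [-0.4, -0.4, 0.3]
opening: 1.001
```

Run:
```python
from h import *
s=r.sense();print(s['eef_pos'],s['clock'],s['opening'],s['contact_force'],s['qpos'])
p,d=r.grab_frame("side"); np.savez("side5.npz",p=p,d=d); W=cloud("side",d)
cv2.imwrite("pics/side5.png",cv2.resize(p[200:360,220:380],None,fx=3.7,fy=3.7)[:,:,::-1])
```

```text
[ 431.1403489  -374.28243268    8.16355265] 5.6 1.0005854323098555 [-0.43754048 -0.4046655   0.29142697] [-7.17538802e-01  5.10014440e-01  1.88086395e+00 -2.12230142e-05
  7.52876611e-01 -2.28840689e+00]
```

View pics/side5.png

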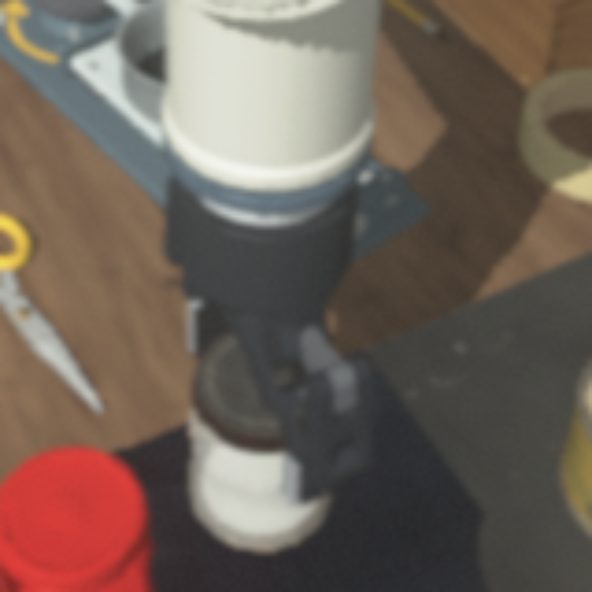

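The tips are now beside the jar, just below the lid, with no contact. I'll close gently.

Call:
jog_arm:
  moves:
    - {"grip": 1,"translation": [0,0,0],"twist": [0,0,0]}
    - {"grip": 1,"translation": [0,0,0],"twist": [0,0,0]}
    - {"grip": 1,"translation": [0,0,0],"twist": [0,0,0]}
    - {"grip": 1,"translation": [0,0,0],"twist": [0,0,0]}
    - {"grip": 1,"translation": [0,0,0],"twist": [0,0,0]}
    - {"grip": 1,"translation": [0,0,0],"twist": [0,0,0]}
  squeeze: 40

```text
clock: 6.15
eef_pos: [432.2, -375.3, 10.5]
tcp_rot: [-3.141, 0.001, -3.141]
contact_force: [-1.4, 0.9, 6.0]
opening: 0.764
```

Call:
jog_arm:
  moves:
    - {"grip": 1,"translation": [0,0,-0.005],"twist": [0,0,0]}
    - {"grip": 1,"translation": [0,0,-0.01],"twist": [0,0,0]}
    - {"grip": 1,"translation": [0,0,-0.015],"twist": [0,0,0]}
    - {"grip": 1,"translation": [0,0,-0.015],"twist": [0,0,0]}
    - {"grip": 1,"translation": [0,0,-0.015],"twist": [0,0,0]}
    - {"grip": 1,"translation": [0,0,-0.015],"twist": [0,0,0]}
    - {"grip": 1,"translation": [0,0,-0.01],"twist": [0,0,0]}
    - {"grip": 1,"translation": [0,0,-0.005],"twist": [0,0,0]}
    - {"grip": 1,"translation": [0,0,0],"twist": [0,0,0]}

```text
clock: 6.9
eef_pos: [432.5, -375.4, 101.0]
tcp_rot: [-3.14, 0.002, -3.141]
contact_force: [0.1, -0.3, -4.3]
opening: 0.76
```

Run:
```python
from h import *
s=r.sense();print(s['eef_pos'],s['clock'],s['opening'],s['contact_force'])
p,d=r.grab_frame("side"); np.savez("side6.npz",p=p,d=d); W=cloud("side",d)
cv2.imwrite("pics/side6.png",cv2.resize(p[180:340,220:380],None,fx=3.7,fy=3.7)[:,:,::-1])
```

```text
[ 432.48457596 -375.4206461   100.99115542] 6.9 0.7597045725378371 [ 0.07931646 -0.27324393 -4.29614324]
```

View pics/side6.png

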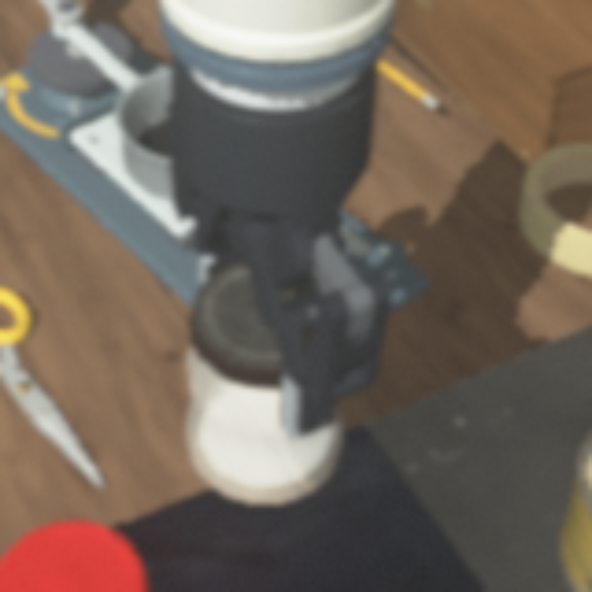

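The jar is lifted, upright and held at the lid and shoulder. The opening is 0.76 and the load is about 4 N. I'll carry it over the cup.

Call:
jog_arm:
  moves:
    - {"grip": 1,"translation": [-0.0045,0.0125,0],"twist": [0,0,0]}
    - {"grip": 1,"translation": [-0.009,0.025,0],"twist": [0,0,0]}
    - {"grip": 1,"translation": [-0.01,0.029,0],"twist": [0,0,0]}
    - {"grip": 1,"translation": [-0.01,0.029,0],"twist": [0,0,0]}
    - {"grip": 1,"translation": [-0.01,0.029,0],"twist": [0,0,0]}
    - {"grip": 1,"translation": [-0.01,0.029,0],"twist": [0,0,0]}
    - {"grip": 1,"translation": [-0.01,0.029,0],"twist": [0,0,0]}
    - {"grip": 1,"translation": [-0.01,0.029,0],"twist": [0,0,0]}
    - {"grip": 1,"translation": [-0.01,0.026,0],"twist": [0,0,0]}
    - {"grip": 1,"translation": [-0.005,0.013,0],"twist": [0,0,0]}

```text
clock: 7.78
eef_pos: [520.4, -120.9, 98.7]
tcp_rot: [3.14, -0.001, -3.14]
contact_force: [-0.8, -0.8, -4.7]
opening: 0.757
```

Call:
jog_arm:
  moves:
    - {"grip": 1,"translation": [0,0,0],"twist": [0,0,0]}
    - {"grip": 1,"translation": [0,0,0],"twist": [0,0,0]}

```text
clock: 7.95
eef_pos: [519.8, -123.3, 98.8]
tcp_rot: [3.141, -0.002, -3.139]
contact_force: [-0.5, -0.4, -3.7]
opening: 0.758
```

Run:
```python
from h import *
s=r.sense();print(s['eef_pos'],s['clock'],s['opening'],s['contact_force'])
for n in("side","top"):
    p,d=r.grab_frame(n); np.savez(n+"7.npz",p=p,d=d); W=cloud(n,d)
    q=proj(n,np.array([521,-124.5,90.])).astype(int); print(q)
    cv2.imwrite(f"pics/{n}7.png",cv2.resize(p[q[1]-70:q[1]+70,q[0]-70:q[0]+70],None,fx=4.2,fy=4.2)[:,:,::-1])
```

```text
[ 519.81517911 -123.2785809    98.78975488] 7.95 0.7580719087742763 [-0.4690895  -0.43586172 -3.74683506]
[271 204]
[266 215]
```

View pics/side7.png

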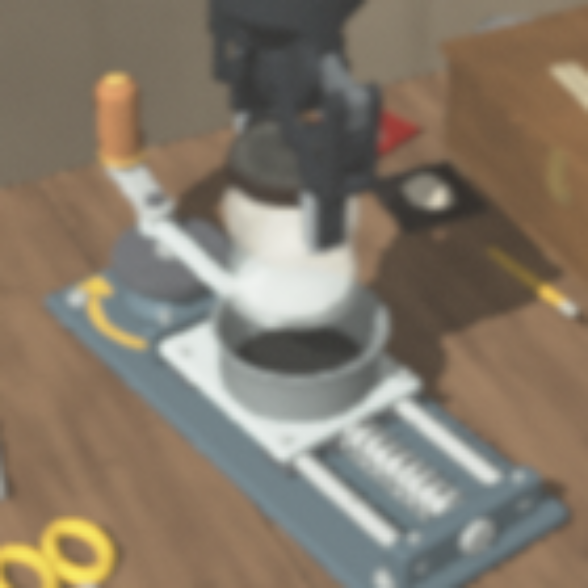

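View pics/top7.png

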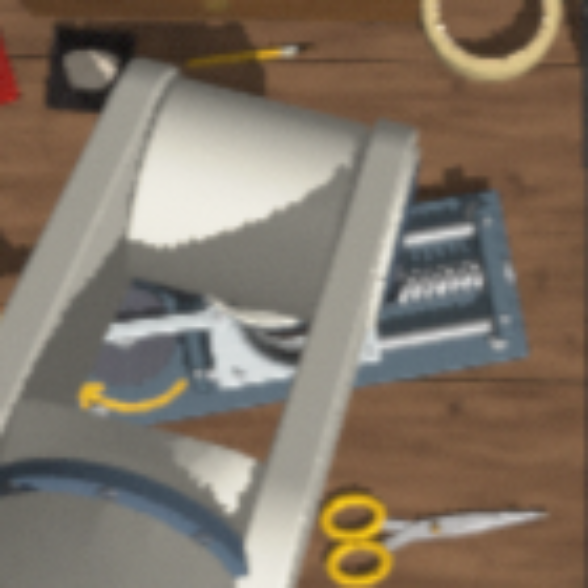

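Run:
```python
from h import *
from scipy.optimize import least_squares
for n,c0 in (("side4",(432,-375)),("side0",(432,-375)),("side7",(520,-124))):
    f=np.load(n+".npz"); W=cloud("side",f['d']); p=f['p'].astype(int)
    sat=p.max(-1)-p.min(-1)
    zr=(20,60) if n!="side7" else (110,150)
    m=(np.hypot(W[...,0]-c0[0],W[...,1]-c0[1])<45)&(W[...,2]>zr[0])&(W[...,2]<zr[1])&(p.min(-1)>110)
    P=W[m]
    s=least_squares(lambda c:np.hypot(P[:,0]-c[0],P[:,1]-c[1])-35,c0,loss='soft_l1'); print(n,len(P),s.x.round(1))
    v,u=np.nonzero(m); print(u.min(),u.max(),v.min(),v.max())
c=proj("side",np.array([[520,-124.5,73],[520,-124.5,100],[520,-124.5,43]])); print(c)
# jar bottom outline fit: project circle for candidates
```

```text
side4 507 [ 434.1 -372.9]
271 308 312 344
side0 508 [ 434.  -372.9]
271 309 316 344
side7 441 [ 521.  -118.9]
254 286 183 206
[[270.65230144 210.42187643]
 [270.5603494  200.71206502]
 [270.75046829 220.78795045]]
```

Call:
jog_arm:
  moves:
    - {"grip": 1,"translation": [-0.0023,-0.0035,0],"twist": [0,0,0]}
    - {"grip": 1,"translation": [0,0,0.006],"twist": [0,0,0]}
    - {"grip": 1,"translation": [0,0,0.006],"twist": [0,0,0]}
    - {"grip": 1,"translation": [0,0,0.006],"twist": [0,0,0]}
    - {"grip": 1,"translation": [0,0,0.006],"twist": [0,0,0]}
    - {"grip": 1,"translation": [0,0,0.004],"twist": [0,0,0]}
    - {"grip": 1,"translation": [0,0,0],"twist": [0,0,0]}

```text
clock: 8.63
eef_pos: [521.8, -127.8, 70.4]
tcp_rot: [3.141, -0.002, 3.142]
contact_force: [0.4, 0.2, -3.8]
opening: 0.761
```

Call:
jog_arm:
  moves:
    - {"grip": 1,"translation": [0,0,0.005],"twist": [0,0,0]}
    - {"grip": 1,"translation": [0,0,0.005],"twist": [0,0,0]}
    - {"grip": 1,"translation": [0,0,0.004],"twist": [0,0,0]}
    - {"grip": 1,"translation": [0,0,0],"twist": [0,0,0]}

```text
clock: 8.97
eef_pos: [522.1, -127.8, 56.8]
tcp_rot: [3.141, -0.001, -3.141]
contact_force: [0.1, -0.1, -4.0]
opening: 0.753
```

Run:
```python
from h import *
s=r.sense();print(s['eef_pos'],s['clock'],s['opening'],s['contact_force'])
for n in("side",):
    p,d=r.grab_frame(n); np.savez(n+"8.npz",p=p,d=d); W=cloud(n,d)
    q=proj(n,np.array([521,-124.5,90.])).astype(int)
    cv2.imwrite(f"pics/{n}8.png",cv2.resize(p[q[1]-70:q[1]+70,q[0]-70:q[0]+70],None,fx=4.2,fy=4.2)[:,:,::-1])
```

```text
[ 522.14347471 -127.79500675   56.79891132] 8.9667 0.7531094464314031 [ 0.06846509 -0.05512758 -3.95622393]
```

View pics/side8.png

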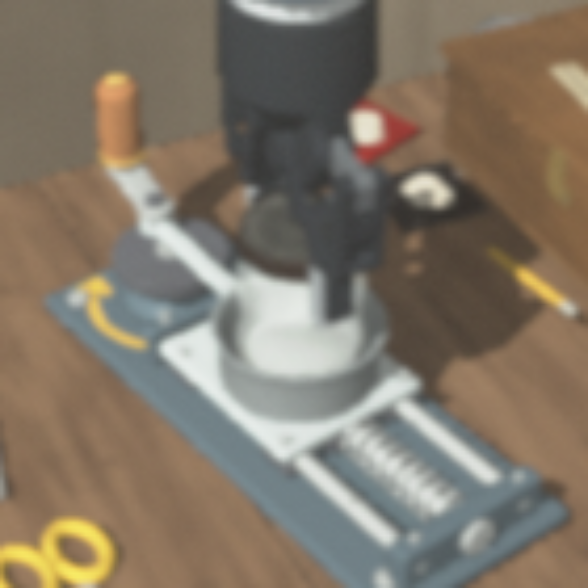

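The jar is inside the cup with a clear margin and no side force. I'll creep down to the floor.

Call:
jog_arm:
  moves:
    - {"grip": 1,"translation": [0,0,0.002],"twist": [0,0,0]}
    - {"grip": 1,"translation": [0,0,0.002],"twist": [0,0,0]}
    - {"grip": 1,"translation": [0,0,0.002],"twist": [0,0,0]}
    - {"grip": 1,"translation": [0,0,0],"twist": [0,0,0]}

```text
clock: 9.35
eef_pos: [522.5, -127.9, 51.3]
tcp_rot: [3.141, -0.0, -3.142]
contact_force: [-0.5, -0.4, -3.6]
opening: 0.758
```

Call:
jog_arm:
  moves:
    - {"grip": 1,"translation": [0,0,0.0015],"twist": [0,0,0]}
    - {"grip": 1,"translation": [0,0,0],"twist": [0,0,0]}

```text
clock: 9.52
eef_pos: [522.6, -128.0, 50.0]
tcp_rot: [3.142, -0.0, -3.141]
contact_force: [0.9, -0.6, -4.0]
opening: 0.758
```

Call:
jog_arm:
  moves:
    - {"grip": 1,"translation": [0,0,0.0015],"twist": [0,0,0]}
    - {"grip": 1,"translation": [0,0,0],"twist": [0,0,0]}

```text
clock: 9.68
eef_pos: [522.6, -128.0, 49.7]
tcp_rot: [3.142, -0.0, -3.141]
contact_force: [-5.7, 1.2, 10.1]
opening: 0.757
```

Call:
jog_arm:
  moves:
    - {"grip": 1,"translation": [0,0,0.0015],"twist": [0,0,0]}
    - {"grip": 1,"translation": [0,0,0],"twist": [0,0,0]}

```text
clock: 9.85
eef_pos: [522.8, -128.0, 49.6]
tcp_rot: [-3.141, 0.0, -3.141]
contact_force: [-10.1, 2.5, 27.6]
opening: 0.756
```

The jar is on the floor: z is 39.5 mm above the mat reading, as expected. I'll ease up and release.

Call:
jog_arm:
  moves:
    - {"grip": 1,"translation": [0,0,-0.002],"twist": [0,0,0]}
    - {"grip": 1,"translation": [0,0,0],"twist": [0,0,0]}
    - {"grip": -1,"translation": [0,0,0],"twist": [0,0,0]}
    - {"grip": -1,"translation": [0,0,0],"twist": [0,0,0]}
    - {"grip": -1,"translation": [0,0,0],"twist": [0,0,0]}
    - {"grip": -1,"translation": [0,0,0],"twist": [0,0,0]}
    - {"grip": -1,"translation": [0,0,0],"twist": [0,0,0]}

```text
clock: 10.43
eef_pos: [522.8, -128.0, 49.1]
tcp_rot: [3.142, -0.0, -3.141]
contact_force: [0.5, 0.3, -0.6]
opening: 0.996
```

Call:
jog_arm:
  moves:
    - {"grip": -1,"translation": [0,0,-0.01],"twist": [0,0,0]}
    - {"grip": -1,"translation": [0,0,-0.015],"twist": [0,0,0]}
    - {"grip": -1,"translation": [0,0,-0.02],"twist": [0,0,0]}
    - {"grip": -1,"translation": [0,0,-0.02],"twist": [0,0,0]}
    - {"grip": -1,"translation": [0,0,-0.02],"twist": [0,0,0]}
    - {"grip": -1,"translation": [0,0,-0.02],"twist": [0,0,0]}
    - {"grip": -1,"translation": [0,0,0],"twist": [0,0,0]}

```text
clock: 11.02
eef_pos: [525.2, -128.6, 158.7]
tcp_rot: [-3.14, 0.006, -3.141]
contact_force: [0.8, 0.1, -0.1]
opening: 1.0
```

Run:
```python
from h import *
from m import fit
s=r.sense();print(s['eef_pos'],s['clock'],s['opening'],s['contact_force'])
for n in("side","top"):
    p,d=r.grab_frame(n); np.savez(n+"9.npz",p=p,d=d); W=cloud(n,d)
    q=proj(n,np.array([511,-64.5,90.])).astype(int)
    cv2.imwrite(f"pics/{n}9.png",cv2.resize(p[q[1]-70:q[1]+70,q[0]-70:q[0]+70],None,fx=4.2,fy=4.2)[:,:,::-1])
    for k,c,R,z0,z1,rad in (("lid",(521,-125),50,122,136,32.5),("rim",(521,-125),65,66,80,47),("handle",(497,62),30,117,132,13)):
        P=W[(np.hypot(W[...,0]-c[0],W[...,1]-c[1])<R)&(W[...,2]>z0)&(W[...,2]<z1)]
        if len(P)>5: print(n,k,*fit(P,rad,c),np.median(P[:,2]))
```

```text
[ 525.15796676 -128.56617439  158.73897883] 11.0167 0.9999640566804836 [ 0.80391462  0.14975873 -0.12525394]
side lid [ 522.1 -128.2] [ 522.  -128.3   32.1] 504 128.7330017095057
side rim [ 521.1 -126.5] [ 520.4 -127.2   45.9] 364 72.61568214704818
side handle [497.5  61.7] [497.2  61.   11.9] 60 122.81295676369359
top lid [ 526.  -120.8] [ 507.  -117.    16.5] 63 129.75152326725615
top rim [ 522.8 -124.2] [ 504.3 -102.6   27.6] 58 72.8335762660415
```

View pics/side9.png

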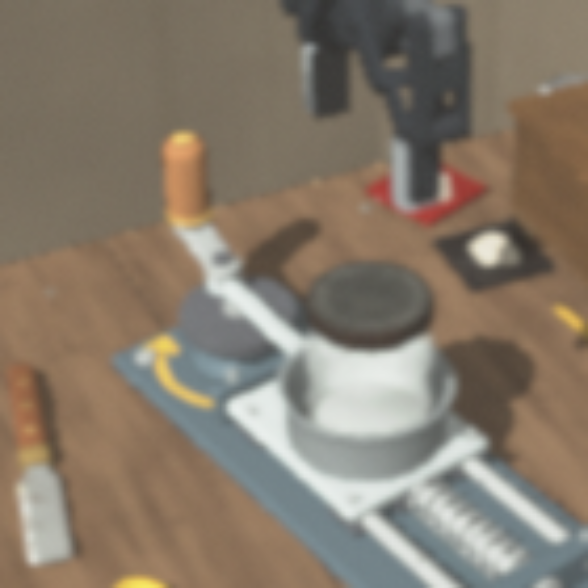

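View pics/top9.png

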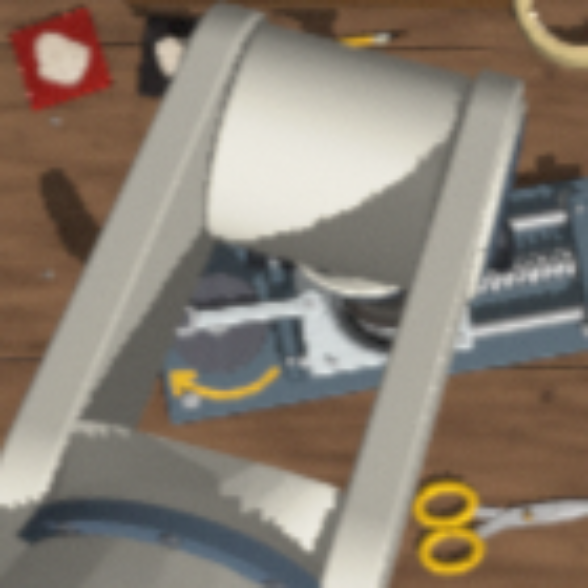

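Side view: the jar stands upright in the cup, lid at crop (370,305). Its top is at z 129, within about 2 mm of the rim centre, and the handle at crop (184,175) hasn't moved. Next I'll go above the handle.

Call:
jog_arm:
  moves:
    - {"grip": -1,"translation": [0.003,0.023,0],"twist": [0,0,0]}
    - {"grip": -1,"translation": [0.003,0.024,0],"twist": [0,0,0]}
    - {"grip": -1,"translation": [0.003,0.024,0],"twist": [0,0,0]}
    - {"grip": -1,"translation": [0.003,0.024,0],"twist": [0,0,0]}
    - {"grip": -1,"translation": [0.003,0.024,0],"twist": [0,0,0]}
    - {"grip": -1,"translation": [0.003,0.024,0],"twist": [0,0,0]}
    - {"grip": -1,"translation": [0.003,0.024,0],"twist": [0,0,0]}
    - {"grip": -1,"translation": [0.004,0.024,0],"twist": [0,0,0]}
    - {"grip": -1,"translation": [0,0,0],"twist": [0,0,0]}
    - {"grip": -1,"translation": [0,0,0],"twist": [0,0,0]}

```text
clock: 11.95
eef_pos: [496.8, 63.8, 153.3]
tcp_rot: [-3.141, -0.002, -3.139]
contact_force: [0.1, 0.2, -1.0]
opening: 1.002
```

Call:
jog_arm:
  moves:
    - {"grip": -1,"translation": [0,0,0],"twist": [0,0,0]}
    - {"grip": -1,"translation": [0,0,0],"twist": [0,0,0]}

```text
clock: 12.12
eef_pos: [497.5, 62.2, 153.7]
tcp_rot: [-3.141, -0.001, 3.141]
contact_force: [-0.1, -0.3, 0.3]
opening: 0.998
```

Call:
jog_arm:
  moves:
    - {"grip": -1,"translation": [0,0,0.015],"twist": [0,0,0]}
    - {"grip": -1,"translation": [0,0,0.015],"twist": [0,0,0]}
    - {"grip": -1,"translation": [0,0,0.015],"twist": [0,0,0]}
    - {"grip": -1,"translation": [0,0,0.015],"twist": [0,0,0]}
    - {"grip": -1,"translation": [0,0,0.01],"twist": [0,0,0]}
    - {"grip": -1,"translation": [0,0,0],"twist": [0,0,0]}

```text
clock: 12.62
eef_pos: [496.3, 62.1, 82.3]
tcp_rot: [-3.141, -0.003, 3.141]
contact_force: [-0.3, -0.6, 0.3]
opening: 0.996
```

Run:
```python
from h import *
s=r.sense();print(s['eef_pos'],s['clock'],s['opening'],s['contact_force'])
for n in("side",):
    p,d=r.grab_frame(n); np.savez(n+"10.npz",p=p,d=d); W=cloud(n,d)
    q=proj(n,np.array([498,62,110.])).astype(int)
    cv2.imwrite(f"pics/{n}10.png",cv2.resize(p[q[1]-70:q[1]+70,q[0]-70:q[0]+70],None,fx=4.2,fy=4.2)[:,:,::-1])
```

```text
[496.27822927  62.07624149  82.25892241] 12.6167 0.9959392356950401 [-0.29354574 -0.56271958  0.32186624]
```

View pics/side10.png

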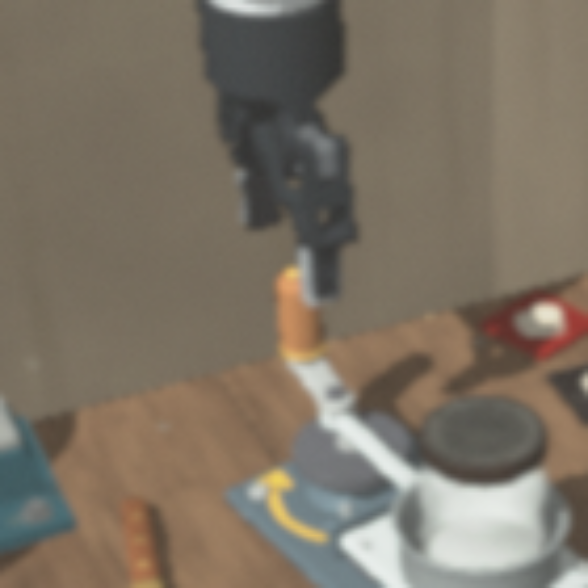

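The handle top at crop (290,270) lies midway between the fingertips. I'll lower and close on it.

Call:
jog_arm:
  moves:
    - {"grip": -1,"translation": [-0.001,0,0.009],"twist": [0,0,0]}
    - {"grip": -1,"translation": [0,0,0.009],"twist": [0,0,0]}
    - {"grip": -1,"translation": [0,0,0.009],"twist": [0,0,0]}
    - {"grip": -1,"translation": [0,0,0.009],"twist": [0,0,0]}
    - {"grip": -1,"translation": [0,0,0],"twist": [0,0,0]}

```text
clock: 13.08
eef_pos: [497.4, 62.9, 46.3]
tcp_rot: [-3.141, -0.003, -3.141]
contact_force: [-0.3, 0.3, -0.8]
opening: 1.003
```

Call:
jog_arm:
  moves:
    - {"grip": 1,"translation": [0,0,0],"twist": [0,0,0]}
    - {"grip": 1,"translation": [0,0,0],"twist": [0,0,0]}
    - {"grip": 1,"translation": [0,0,0],"twist": [0,0,0]}
    - {"grip": 1,"translation": [0,0,0],"twist": [0,0,0]}
    - {"grip": 1,"translation": [0,0,0],"twist": [0,0,0]}
    - {"grip": 1,"translation": [0,0,0],"twist": [0,0,0]}
    - {"grip": 1,"translation": [0,0,0],"twist": [0,0,0]}
    - {"grip": 1,"translation": [0,0,0],"twist": [0,0,0]}
  squeeze: 70

```text
clock: 13.75
eef_pos: [499.2, 62.2, 48.9]
tcp_rot: [-3.14, 0.001, -3.141]
contact_force: [-0.3, -6.7, 7.2]
opening: 0.291
```

Run:
```python
from h import *
s=r.sense();print(s['eef_pos'],s['clock'],s['opening'],s['contact_force'],s['wrist_torque'])
for n in("side",):
    p,d=r.grab_frame(n); np.savez(n+"11.npz",p=p,d=d); W=cloud(n,d)
    q=proj(n,np.array([498,62,110.])).astype(int)
    cv2.imwrite(f"pics/{n}11.png",cv2.resize(p[q[1]-70:q[1]+70,q[0]-70:q[0]+70],None,fx=4.2,fy=4.2)[:,:,::-1])
```

```text
[499.2462049   62.17710846  48.94137438] 13.75 0.2911194417801904 [-0.28969165 -6.74633023  7.23535209] [-1.00292614  0.13866203  0.04792601]
```

View pics/side11.png

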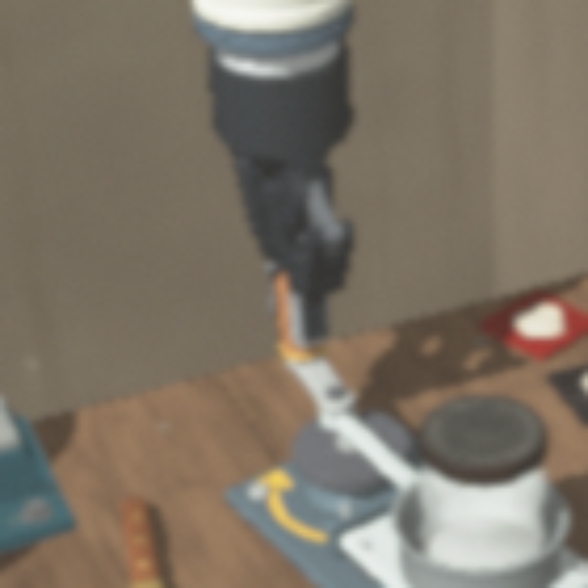

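The handle is pinched (opening 0.29, about 26 mm) with a small radial preload. Now I'll work out the circle steps: 7.5° a row, 48 rows (4 s) a turn.

Run:
```python
import numpy as np
k=np.arange(49); ph=np.radians(88.5-7.5*k)
X=70*np.c_[-np.cos(ph),np.sin(ph)]
X=np.round(X,1); D=np.diff(X,axis=0)
for i in range(48): print(i,(D[i]/1000).round(4).tolist(), end="  " if i%5!=4 else "\n")
```

```text
0 [-0.0092, -0.0009]  1 [-0.0089, -0.002]  2 [-0.0086, -0.0032]  3 [-0.0081, -0.0042]  4 [-0.0075, -0.0053]
5 [-0.0067, -0.0062]  6 [-0.0058, -0.0071]  7 [-0.0049, -0.0077]  8 [-0.0039, -0.0083]  9 [-0.0027, -0.0088]
10 [-0.0015, -0.009]  11 [-0.0004, -0.0091]  12 [0.0009, -0.0092]  13 [0.002, -0.0089]  14 [0.0032, -0.0086]
15 [0.0042, -0.0081]  16 [0.0053, -0.0075]  17 [0.0062, -0.0067]  18 [0.0071, -0.0058]  19 [0.0077, -0.0049]
20 [0.0083, -0.0039]  21 [0.0088, -0.0027]  22 [0.009, -0.0015]  23 [0.0091, -0.0004]  24 [0.0092, 0.0009]
25 [0.0089, 0.002]  26 [0.0086, 0.0032]  27 [0.0081, 0.0042]  28 [0.0075, 0.0053]  29 [0.0067, 0.0062]
30 [0.0058, 0.0071]  31 [0.0049, 0.0077]  32 [0.0039, 0.0083]  33 [0.0027, 0.0088]  34 [0.0015, 0.009]
35 [0.0004, 0.0091]  36 [-0.0009, 0.0092]  37 [-0.002, 0.0089]  38 [-0.0032, 0.0086]  39 [-0.0042, 0.0081]
40 [-0.0053, 0.0075]  41 [-0.0062, 0.0067]  42 [-0.0071, 0.0058]  43 [-0.0077, 0.0049]  44 [-0.0083, 0.0039]
45 [-0.0088, 0.0027]  46 [-0.009, 0.0015]  47 [-0.0091, 0.0004]
```

Call:
jog_arm:
  moves:
    - {"grip": 1,"translation": [-0.0045,-0.001,0],"twist": [0,0,0]}
    - {"grip": 1,"translation": [-0.0047,-0.0005,0],"twist": [0,0,0]}
    - {"grip": 1,"translation": [-0.0089,-0.002,0],"twist": [0,0,0]}
    - {"grip": 1,"translation": [-0.0086,-0.0032,0],"twist": [0,0,0]}
    - {"grip": 1,"translation": [-0.0081,-0.0042,0],"twist": [0,0,0]}
    - {"grip": 1,"translation": [-0.0075,-0.0053,0],"twist": [0,0,0]}
  squeeze: 80

```text
clock: 14.3
eef_pos: [541.4, 47.1, 49.0]
tcp_rot: [3.141, 0.0, -3.141]
contact_force: [-3.5, 1.7, 7.7]
opening: 0.285
```

Call:
jog_arm:
  moves:
    - {"grip": 1,"translation": [-0.0067,-0.0062,0],"twist": [0,0,0]}
    - {"grip": 1,"translation": [-0.0058,-0.0071,0],"twist": [0,0,0]}
    - {"grip": 1,"translation": [-0.0049,-0.0077,0],"twist": [0,0,0]}
    - {"grip": 1,"translation": [-0.0039,-0.0083,0],"twist": [0,0,0]}
    - {"grip": 1,"translation": [-0.0027,-0.0088,0],"twist": [0,0,0]}
    - {"grip": 1,"translation": [-0.0015,-0.009,0],"twist": [0,0,0]}
    - {"grip": 1,"translation": [-0.0004,-0.0091,0],"twist": [0,0,0]}

```text
clock: 14.88
eef_pos: [568.2, -8.3, 49.0]
tcp_rot: [3.14, 0.002, 3.141]
contact_force: [1.7, 7.8, 3.3]
opening: 0.288
```

Call:
jog_arm:
  moves:
    - {"grip": 1,"translation": [0.0009,-0.0092,0],"twist": [0,0,0]}
    - {"grip": 1,"translation": [0.002,-0.0089,0],"twist": [0,0,0]}
    - {"grip": 1,"translation": [0.0032,-0.0086,0],"twist": [0,0,0]}
    - {"grip": 1,"translation": [0.0042,-0.0081,0],"twist": [0,0,0]}
    - {"grip": 1,"translation": [0.0053,-0.0075,0],"twist": [0,0,0]}
    - {"grip": 1,"translation": [0.0062,-0.0067,0],"twist": [0,0,0]}
    - {"grip": 1,"translation": [0.0071,-0.0058,0],"twist": [0,0,0]}
    - {"grip": 1,"translation": [0.0077,-0.0049,0],"twist": [0,0,0]}

```text
clock: 15.55
eef_pos: [532.7, -68.8, 49.1]
tcp_rot: [3.141, 0.005, 3.141]
contact_force: [5.7, 4.4, 0.1]
opening: 0.28
```

Call:
jog_arm:
  moves:
    - {"grip": 1,"translation": [0.0083,-0.0039,0],"twist": [0,0,0]}
    - {"grip": 1,"translation": [0.0088,-0.0027,0],"twist": [0,0,0]}
    - {"grip": 1,"translation": [0.009,-0.0015,0],"twist": [0,0,0]}
    - {"grip": 1,"translation": [0.0091,-0.0004,0],"twist": [0,0,0]}
    - {"grip": 1,"translation": [0.0092,0.0009,0],"twist": [0,0,0]}
    - {"grip": 1,"translation": [0.0089,0.002,0],"twist": [0,0,0]}
    - {"grip": 1,"translation": [0.0086,0.0032,0],"twist": [0,0,0]}
    - {"grip": 1,"translation": [0.0081,0.0042,0],"twist": [0,0,0]}

```text
clock: 16.22
eef_pos: [459.4, -66.5, 48.9]
tcp_rot: [3.14, -0.0, 3.141]
contact_force: [0.3, 10.5, 11.1]
opening: 0.291
```

Call:
jog_arm:
  moves:
    - {"grip": 1,"translation": [0.0075,0.0053,0],"twist": [0,0,0]}
    - {"grip": 1,"translation": [0.0067,0.0062,0],"twist": [0,0,0]}
    - {"grip": 1,"translation": [0.0058,0.0071,0],"twist": [0,0,0]}
    - {"grip": 1,"translation": [0.0049,0.0077,0],"twist": [0,0,0]}
    - {"grip": 1,"translation": [0.0039,0.0083,0],"twist": [0,0,0]}
    - {"grip": 1,"translation": [0.0027,0.0088,0],"twist": [0,0,0]}
    - {"grip": 1,"translation": [0.0015,0.009,0],"twist": [0,0,0]}
    - {"grip": 1,"translation": [0.0004,0.0091,0],"twist": [0,0,0]}

```text
clock: 16.88
eef_pos: [428.1, -5.2, 49.0]
tcp_rot: [3.141, 0.003, 3.142]
contact_force: [6.4, 1.2, 4.0]
opening: 0.283
```

Call:
jog_arm:
  moves:
    - {"grip": 1,"translation": [-0.0009,0.0092,0],"twist": [0,0,0]}
    - {"grip": 1,"translation": [-0.002,0.0089,0],"twist": [0,0,0]}
    - {"grip": 1,"translation": [-0.0032,0.0086,0],"twist": [0,0,0]}
    - {"grip": 1,"translation": [-0.0042,0.0081,0],"twist": [0,0,0]}
    - {"grip": 1,"translation": [-0.0053,0.0075,0],"twist": [0,0,0]}
    - {"grip": 1,"translation": [-0.0062,0.0067,0],"twist": [0,0,0]}

```text
clock: 17.38
eef_pos: [450.0, 43.1, 48.9]
tcp_rot: [-3.14, 0.002, -3.14]
contact_force: [5.7, -9.4, 7.6]
opening: 0.286
```

Call:
jog_arm:
  moves:
    - {"grip": 1,"translation": [-0.0073,0.0055,0],"twist": [0,0,0]}
    - {"grip": 1,"translation": [-0.0078,0.0047,0],"twist": [0,0,0]}
    - {"grip": 1,"translation": [-0.0083,0.0039,0],"twist": [0,0,0]}
    - {"grip": 1,"translation": [-0.0088,0.0027,0],"twist": [0,0,0]}
    - {"grip": 1,"translation": [-0.009,0.0015,0],"twist": [0,0,0]}
    - {"grip": 1,"translation": [-0.0091,0.0004,0],"twist": [0,0,0]}

```text
clock: 17.88
eef_pos: [498.8, 62.1, 48.9]
tcp_rot: [-3.141, -0.001, -3.141]
contact_force: [-2.0, -2.0, 14.3]
opening: 0.285
```

Run:
```python
from h import *
s=r.sense();print(s['eef_pos'],s['clock'],s['opening'],s['contact_force'],s['wrist_torque'])
for n in("side",):
    p,d=r.grab_frame(n); np.savez(n+"12.npz",p=p,d=d); W=cloud(n,d)
    q=proj(n,np.array([505,0,110.])).astype(int)
    cv2.imwrite(f"pics/{n}12.png",cv2.resize(p[q[1]-70:q[1]+70,q[0]-70:q[0]+70],None,fx=4.2,fy=4.2)[:,:,::-1])
```

```text
[498.84125687  62.10328542  48.88698533] 17.8833 0.284508715320765 [-2.00462909 -1.97323784 14.32649962] [-0.24547422  0.39544717  0.01704013]
```

View pics/side12.png

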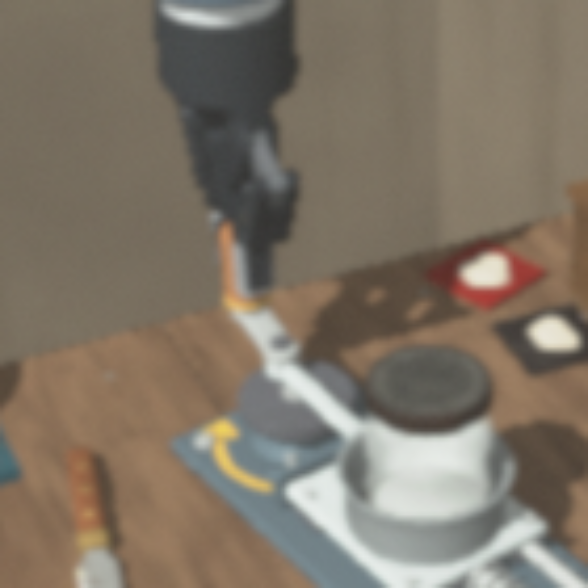

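After one turn the handle at crop (235,270) is back near rest in the fingers, and the jar at crop (430,420) is still upright in the cup. Second turn.

Call:
jog_arm:
  moves:
    - {"grip": 1,"translation": [-0.0092,-0.0009,0],"twist": [0,0,0]}
    - {"grip": 1,"translation": [-0.0089,-0.002,0],"twist": [0,0,0]}
    - {"grip": 1,"translation": [-0.0086,-0.0032,0],"twist": [0,0,0]}
    - {"grip": 1,"translation": [-0.0081,-0.0042,0],"twist": [0,0,0]}
    - {"grip": 1,"translation": [-0.0075,-0.0053,0],"twist": [0,0,0]}
    - {"grip": 1,"translation": [-0.0067,-0.0062,0],"twist": [0,0,0]}
    - {"grip": 1,"translation": [-0.0058,-0.0071,0],"twist": [0,0,0]}
    - {"grip": 1,"translation": [-0.0049,-0.0077,0],"twist": [0,0,0]}
    - {"grip": 1,"translation": [-0.0039,-0.0083,0],"twist": [0,0,0]}
    - {"grip": 1,"translation": [-0.0027,-0.0088,0],"twist": [0,0,0]}

```text
clock: 18.77
eef_pos: [566.0, 9.2, 49.0]
tcp_rot: [3.14, 0.001, 3.141]
contact_force: [0.3, 6.5, 9.6]
opening: 0.288
```

Call:
jog_arm:
  moves:
    - {"grip": 1,"translation": [-0.0015,-0.009,0],"twist": [0,0,0]}
    - {"grip": 1,"translation": [-0.0004,-0.0091,0],"twist": [0,0,0]}
    - {"grip": 1,"translation": [0.0009,-0.0092,0],"twist": [0,0,0]}
    - {"grip": 1,"translation": [0.002,-0.0089,0],"twist": [0,0,0]}
    - {"grip": 1,"translation": [0.0032,-0.0086,0],"twist": [0,0,0]}
    - {"grip": 1,"translation": [0.0042,-0.0081,0],"twist": [0,0,0]}
    - {"grip": 1,"translation": [0.0053,-0.0075,0],"twist": [0,0,0]}
    - {"grip": 1,"translation": [0.0062,-0.0067,0],"twist": [0,0,0]}
    - {"grip": 1,"translation": [0.0071,-0.0058,0],"twist": [0,0,0]}
    - {"grip": 1,"translation": [0.0077,-0.0049,0],"twist": [0,0,0]}

```text
clock: 19.6
eef_pos: [532.2, -69.2, 49.0]
tcp_rot: [3.141, 0.004, 3.141]
contact_force: [5.3, 5.6, 6.5]
opening: 0.281
```

Call:
jog_arm:
  moves:
    - {"grip": 1,"translation": [0.0083,-0.0039,0],"twist": [0,0,0]}
    - {"grip": 1,"translation": [0.0088,-0.0027,0],"twist": [0,0,0]}
    - {"grip": 1,"translation": [0.009,-0.0015,0],"twist": [0,0,0]}
    - {"grip": 1,"translation": [0.0091,-0.0004,0],"twist": [0,0,0]}
    - {"grip": 1,"translation": [0.0092,0.0009,0],"twist": [0,0,0]}
    - {"grip": 1,"translation": [0.0089,0.002,0],"twist": [0,0,0]}
    - {"grip": 1,"translation": [0.0086,0.0032,0],"twist": [0,0,0]}
    - {"grip": 1,"translation": [0.0081,0.0042,0],"twist": [0,0,0]}
    - {"grip": 1,"translation": [0.0075,0.0053,0],"twist": [0,0,0]}
    - {"grip": 1,"translation": [0.0067,0.0062,0],"twist": [0,0,0]}

```text
clock: 20.43
eef_pos: [446.1, -55.1, 48.9]
tcp_rot: [3.14, 0.001, 3.141]
contact_force: [2.3, 10.5, 10.5]
opening: 0.287
```

Call:
jog_arm:
  moves:
    - {"grip": 1,"translation": [0.0058,0.0071,0],"twist": [0,0,0]}
    - {"grip": 1,"translation": [0.0049,0.0077,0],"twist": [0,0,0]}
    - {"grip": 1,"translation": [0.0039,0.0083,0],"twist": [0,0,0]}
    - {"grip": 1,"translation": [0.0027,0.0088,0],"twist": [0,0,0]}
    - {"grip": 1,"translation": [0.0015,0.009,0],"twist": [0,0,0]}
    - {"grip": 1,"translation": [0.0004,0.0091,0],"twist": [0,0,0]}
    - {"grip": 1,"translation": [-0.0009,0.0092,0],"twist": [0,0,0]}
    - {"grip": 1,"translation": [-0.002,0.0089,0],"twist": [0,0,0]}

```text
clock: 21.1
eef_pos: [431.0, 12.3, 48.9]
tcp_rot: [-3.141, 0.002, -3.141]
contact_force: [4.1, -2.6, 7.7]
opening: 0.286
```

Call:
jog_arm:
  moves:
    - {"grip": 1,"translation": [-0.0032,0.0086,0],"twist": [0,0,0]}
    - {"grip": 1,"translation": [-0.0042,0.0081,0],"twist": [0,0,0]}
    - {"grip": 1,"translation": [-0.0053,0.0075,0],"twist": [0,0,0]}
    - {"grip": 1,"translation": [-0.0062,0.0067,0],"twist": [0,0,0]}
    - {"grip": 1,"translation": [-0.0071,0.0058,0],"twist": [0,0,0]}
    - {"grip": 1,"translation": [-0.0077,0.0049,0],"twist": [0,0,0]}
    - {"grip": 1,"translation": [-0.0083,0.0039,0],"twist": [0,0,0]}
    - {"grip": 1,"translation": [-0.0088,0.0027,0],"twist": [0,0,0]}
    - {"grip": 1,"translation": [-0.009,0.0015,0],"twist": [0,0,0]}
    - {"grip": 1,"translation": [-0.0091,0.0004,0],"twist": [0,0,0]}

```text
clock: 21.93
eef_pos: [498.9, 62.1, 48.9]
tcp_rot: [-3.141, -0.001, -3.141]
contact_force: [-2.5, -1.1, 13.2]
opening: 0.288
```

Turn two matches turn one. Third turn, stopping two rows short so the handle ends at rest.

Call:
jog_arm:
  moves:
    - {"grip": 1,"translation": [-0.0092,-0.0009,0],"twist": [0,0,0]}
    - {"grip": 1,"translation": [-0.0089,-0.002,0],"twist": [0,0,0]}
    - {"grip": 1,"translation": [-0.0086,-0.0032,0],"twist": [0,0,0]}
    - {"grip": 1,"translation": [-0.0081,-0.0042,0],"twist": [0,0,0]}
    - {"grip": 1,"translation": [-0.0075,-0.0053,0],"twist": [0,0,0]}
    - {"grip": 1,"translation": [-0.0067,-0.0062,0],"twist": [0,0,0]}
    - {"grip": 1,"translation": [-0.0058,-0.0071,0],"twist": [0,0,0]}
    - {"grip": 1,"translation": [-0.0049,-0.0077,0],"twist": [0,0,0]}
    - {"grip": 1,"translation": [-0.0039,-0.0083,0],"twist": [0,0,0]}
    - {"grip": 1,"translation": [-0.0027,-0.0088,0],"twist": [0,0,0]}

```text
clock: 22.77
eef_pos: [566.0, 9.2, 48.9]
tcp_rot: [3.14, 0.001, 3.141]
contact_force: [0.5, 7.0, 9.4]
opening: 0.285
```

Call:
jog_arm:
  moves:
    - {"grip": 1,"translation": [-0.0015,-0.009,0],"twist": [0,0,0]}
    - {"grip": 1,"translation": [-0.0004,-0.0091,0],"twist": [0,0,0]}
    - {"grip": 1,"translation": [0.0009,-0.0092,0],"twist": [0,0,0]}
    - {"grip": 1,"translation": [0.002,-0.0089,0],"twist": [0,0,0]}
    - {"grip": 1,"translation": [0.0032,-0.0086,0],"twist": [0,0,0]}
    - {"grip": 1,"translation": [0.0042,-0.0081,0],"twist": [0,0,0]}
    - {"grip": 1,"translation": [0.0053,-0.0075,0],"twist": [0,0,0]}
    - {"grip": 1,"translation": [0.0062,-0.0067,0],"twist": [0,0,0]}
    - {"grip": 1,"translation": [0.0071,-0.0058,0],"twist": [0,0,0]}
    - {"grip": 1,"translation": [0.0077,-0.0049,0],"twist": [0,0,0]}

```text
clock: 23.6
eef_pos: [532.2, -69.1, 49.0]
tcp_rot: [3.141, 0.004, 3.141]
contact_force: [4.9, 5.2, 5.9]
opening: 0.286
```

Call:
jog_arm:
  moves:
    - {"grip": 1,"translation": [0.0083,-0.0039,0],"twist": [0,0,0]}
    - {"grip": 1,"translation": [0.0088,-0.0027,0],"twist": [0,0,0]}
    - {"grip": 1,"translation": [0.009,-0.0015,0],"twist": [0,0,0]}
    - {"grip": 1,"translation": [0.0091,-0.0004,0],"twist": [0,0,0]}
    - {"grip": 1,"translation": [0.0092,0.0009,0],"twist": [0,0,0]}
    - {"grip": 1,"translation": [0.0089,0.002,0],"twist": [0,0,0]}
    - {"grip": 1,"translation": [0.0086,0.0032,0],"twist": [0,0,0]}
    - {"grip": 1,"translation": [0.0081,0.0042,0],"twist": [0,0,0]}
    - {"grip": 1,"translation": [0.0075,0.0053,0],"twist": [0,0,0]}
    - {"grip": 1,"translation": [0.0067,0.0062,0],"twist": [0,0,0]}

```text
clock: 24.43
eef_pos: [446.1, -55.1, 48.9]
tcp_rot: [3.14, 0.0, 3.141]
contact_force: [2.7, 9.7, 10.6]
opening: 0.29
```

Call:
jog_arm:
  moves:
    - {"grip": 1,"translation": [0.0058,0.0071,0],"twist": [0,0,0]}
    - {"grip": 1,"translation": [0.0049,0.0077,0],"twist": [0,0,0]}
    - {"grip": 1,"translation": [0.0039,0.0083,0],"twist": [0,0,0]}
    - {"grip": 1,"translation": [0.0027,0.0088,0],"twist": [0,0,0]}
    - {"grip": 1,"translation": [0.0015,0.009,0],"twist": [0,0,0]}
    - {"grip": 1,"translation": [0.0004,0.0091,0],"twist": [0,0,0]}
    - {"grip": 1,"translation": [-0.0009,0.0092,0],"twist": [0,0,0]}
    - {"grip": 1,"translation": [-0.002,0.0089,0],"twist": [0,0,0]}

```text
clock: 25.1
eef_pos: [431.0, 12.3, 48.9]
tcp_rot: [-3.141, 0.002, -3.141]
contact_force: [4.9, -2.0, 7.2]
opening: 0.29
```

Call:
jog_arm:
  moves:
    - {"grip": 1,"translation": [-0.0032,0.0086,0],"twist": [0,0,0]}
    - {"grip": 1,"translation": [-0.0042,0.0081,0],"twist": [0,0,0]}
    - {"grip": 1,"translation": [-0.0053,0.0075,0],"twist": [0,0,0]}
    - {"grip": 1,"translation": [-0.0062,0.0067,0],"twist": [0,0,0]}
    - {"grip": 1,"translation": [-0.0071,0.0058,0],"twist": [0,0,0]}
    - {"grip": 1,"translation": [-0.0077,0.0049,0],"twist": [0,0,0]}
    - {"grip": 1,"translation": [-0.0083,0.0039,0],"twist": [0,0,0]}
    - {"grip": 1,"translation": [-0.0088,0.0027,0],"twist": [0,0,0]}
    - {"grip": 1,"translation": [0,0,0],"twist": [0,0,0]}
    - {"grip": 1,"translation": [0,0,0],"twist": [0,0,0]}

```text
clock: 25.93
eef_pos: [482.0, 60.2, 48.9]
tcp_rot: [-3.141, 0.002, -3.141]
contact_force: [1.2, -1.2, 10.8]
opening: 0.284
```

Run:
```python
from h import *
s=r.sense();print(s['eef_pos'],s['clock'],s['opening'],s['contact_force'],s['wrist_torque'])
for n in("side",):
    p,d=r.grab_frame(n); np.savez(n+"13.npz",p=p,d=d); W=cloud(n,d)
    q=proj(n,np.array([505,0,110.])).astype(int)
    cv2.imwrite(f"pics/{n}13.png",cv2.resize(p[q[1]-70:q[1]+70,q[0]-70:q[0]+70],None,fx=4.2,fy=4.2)[:,:,::-1])
```

```text
[482.03940042  60.20754426  48.9385646 ] 25.9333 0.28412801533640875 [ 1.2317052  -1.1694735  10.81427064] [ 0.03911302 -0.30811054 -0.03983246]
```

View pics/side13.png

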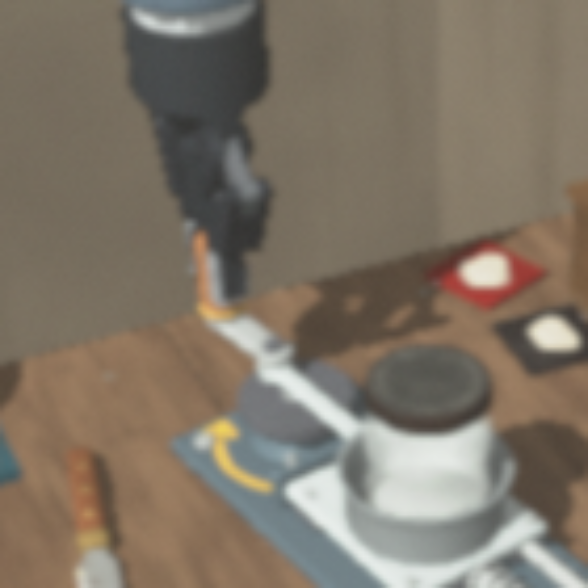

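The crank arm and rod are in line, pointing away from the cup, so the handle is at rest, and the jar is upright. I'll release and retreat upward.

Call:
jog_arm:
  moves:
    - {"grip": -1,"translation": [0,0,0],"twist": [0,0,0]}
    - {"grip": -1,"translation": [0,0,0],"twist": [0,0,0]}
    - {"grip": -1,"translation": [0,0,0],"twist": [0,0,0]}
    - {"grip": -1,"translation": [0,0,0],"twist": [0,0,0]}
    - {"grip": -1,"translation": [0,0,0],"twist": [0,0,0]}
    - {"grip": -1,"translation": [0,0,0],"twist": [0,0,0]}
    - {"grip": -1,"translation": [0,0,0],"twist": [0,0,0]}

```text
clock: 26.57
eef_pos: [480.7, 60.0, 48.1]
tcp_rot: [-3.142, -0.0, -3.142]
contact_force: [0.7, 0.7, -0.2]
opening: 0.998
```

Call:
jog_arm:
  moves:
    - {"grip": -1,"translation": [0,0,-0.008],"twist": [0,0,0]}
    - {"grip": -1,"translation": [0,0,-0.012],"twist": [0,0,0]}
    - {"grip": -1,"translation": [0,0,-0.015],"twist": [0,0,0]}
    - {"grip": -1,"translation": [0,0,-0.02],"twist": [0,0,0]}
    - {"grip": -1,"translation": [0,0,-0.02],"twist": [0,0,0]}
    - {"grip": -1,"translation": [0,0,-0.02],"twist": [0,0,0]}
    - {"grip": -1,"translation": [0,0,-0.02],"twist": [0,0,0]}
    - {"grip": -1,"translation": [0,0,0],"twist": [0,0,0]}

```text
clock: 27.23
eef_pos: [483.3, 60.3, 167.4]
tcp_rot: [3.141, 0.006, -3.142]
contact_force: [1.5, 0.8, 1.7]
opening: 0.998
```

Call:
jog_arm:
  moves:
    - {"grip": -1,"translation": [0.01,0.03,0],"twist": [0,0,0]}
    - {"grip": -1,"translation": [0.01,0.03,0],"twist": [0,0,0]}
    - {"grip": -1,"translation": [0.01,0.03,0],"twist": [0,0,0]}
    - {"grip": -1,"translation": [0.01,0.03,0],"twist": [0,0,0]}
    - {"grip": -1,"translation": [0.01,0.03,0],"twist": [0,0,0]}
    - {"grip": -1,"translation": [0.01,0.03,0],"twist": [0,0,0]}
    - {"grip": -1,"translation": [0.01,0.03,0],"twist": [0,0,0]}
    - {"grip": -1,"translation": [0,0,0],"twist": [0,0,0]}
    - {"grip": -1,"translation": [0,0,0],"twist": [0,0,0]}

```text
clock: 27.98
eef_pos: [410.1, 271.1, 162.9]
tcp_rot: [-3.141, -0.0, -3.138]
contact_force: [0.0, -0.6, 0.2]
opening: 0.998
```

Run:
```python
from h import *
from m import fit
s=r.sense();print(s['eef_pos'],s['clock'],s['opening'],s['contact_force'])
for n in("side","top"):
    p,d=r.grab_frame(n); np.savez(n+"14.npz",p=p,d=d); W=cloud(n,d)
    cv2.imwrite(f"pics/{n}14.png",p[:,:,::-1])
    for k,c,R,z0,z1,rad in (("lid",(521,-125),50,122,136,32.5),("rim",(521,-125),65,66,80,47),("handle",(482,62),40,117,132,13),("tin",(606,-458),60,55,72,45),("tape",(770,-256),70,18,33,49),("drop",(666,-357),35,95,112,8)):
        P=W[(np.hypot(W[...,0]-c[0],W[...,1]-c[1])<R)&(W[...,2]>z0)&(W[...,2]<z1)]
        if len(P)>5: print(n,k,*fit(P,rad,c),np.median(P[:,2]).round(1))
```

```text
[410.05525432 271.05238763 162.94300759] 27.9833 0.9975694008443633 [ 0.03428104 -0.59411488  0.20874245]
side lid [ 521.7 -128.2] [ 521.8 -128.3   32.1] 502 128.7
side rim [ 520.4 -126. ] [ 520.1 -126.5   46.3] 365 72.9
side handle [479.7  59.1] [479.5  58.1  11.3] 57 123.0
side tin [ 604.1 -462.3] [ 604.1 -462.3   44.6] 502 61.6
side tape [ 749.  -252.6] [ 769.6 -255.7   69. ] 590 24.7
side drop [ 673.6 -356.1] [ 672.9 -357.9    6.2] 37 99.5
top lid [ 523.1 -124.9] [ 523.  -124.9   32.1] 473 129.1
top rim [ 520.8 -122.9] [ 521.2 -123.5   46. ] 216 73.5
top handle [480.8  62.5] [480.8  62.1  11.7] 71 124.2
top tin [ 604.6 -459.8] [ 604.2 -459.6   44. ] 131 63.2
top tape [ 745.9 -252.5] [ 768.8 -251.8   66.8] 282 24.7
top drop [ 669.6 -356.4] [ 672.3 -355.1    5.5] 18 100.0
```

View pics/side14.png

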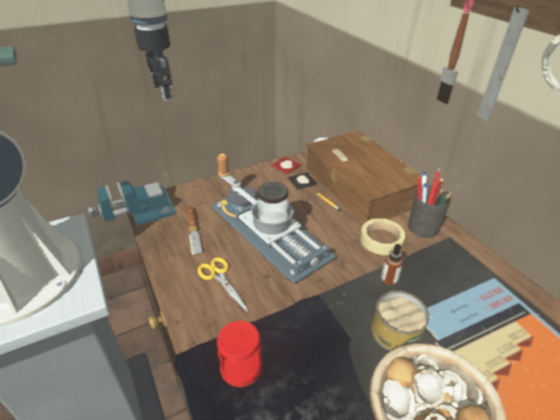

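View pics/top14.png

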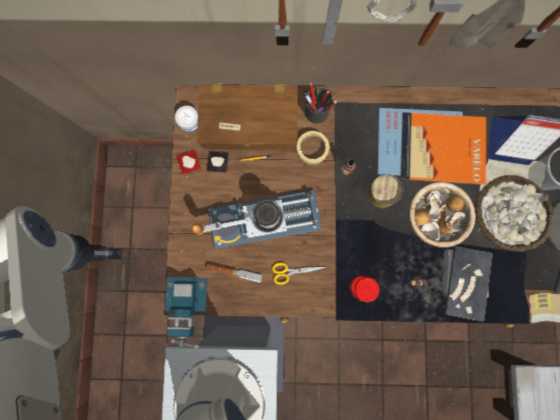

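The pictures show the handle at rest at top (198,230), the jar upright in the cup at top (267,214), and the bystanders unmoved. I'm handing the job in.

```bash
python3 -c "
from rig import r
print(r.sense()['clock'],r.sense()['qvel'].round(3)); print(r.sign_off())"
```

```text
28.0833 [-0.019 -0.002  0.002  0.001 -0.001  0.   ]
the job is handed in; nothing more can be done
None
```

I stood the dark-lidded jar in the shaker cup and turned the crank three full turns clockwise, then let go with the handle at rest. Each turn took about 4 s, and I kept hold of the handle throughout. I handed the job in at 28.1 s; no verdict was reported.

**Last checks, from both cameras:**
- **Jar:** upright, with its lid about 2–3 mm from the cup centre and its top at z 129, so it sits on the cup floor.
- **Crank:** the handle points within about 2° of straight away from the cup. It is released and the arm is clear of everything.
- **Bystanders:** the tin, dropper bottle and tape read within 3 mm of where they started in nearly every fit. One top-view tape fit moved 5 mm, but the tape outline was poorly fitted to begin with.

**Disagreements:**
- **Finger height:** the camera showed the fingertips about 38 mm higher than the reported TCP height. I went by the camera, and both grasps bore that out.
- **Between the cameras:** they differed by about 3–4 mm in y, which I averaged or corrected for.
- **Setting the jar down:** the jar pressed on the cup floor with a brief force of about 28 N, which I eased off before letting go.

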